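# Hold a sagging chassis panel square

### The arm

A 6-joint arm with a two-finger parallel gripper is mounted at the origin on the work surface; the furniture and walls round the work are solid. World frame = base frame: x ahead of the robot, y to its left, z up, the work surface at z = 0. Lengths are in m, angles in rad, forces in N, time in s.
With the tool pointing down it reaches from about 0.3 to 0.875 m from the base axis. Payload 6.4 kg.
Tool frame: the origin (TCP) lies on the centre line of the jaws, within the pads' length; the fingertips stand 14 mm ahead of it and the grasp point (between the pads) lies 5 mm behind it; z points along the fingers, y is the direction in which the jaws open and shut (so a half turn about z gives the same grasp; the last joint's range is limited). The gripper opens to 85 mm and grips with 20 to 120 N. Pads are 22 mm wide; open, the fingers measure 114 mm over their backs; the gripper's body (76 mm by 85 mm) begins 54 mm behind the grasp point. The pads swing forward as they close: fully open they stand 13 mm farther back than shut.
Start: joints at [0.499, 0.181, 1.607, -0, 1.354, -0.206], TCP at [0.438, 0.373, 0.245] pointing down, gripper open.
Joint ranges: [-2.99, 2.99], [-0.89, 2.07], [0.3, 2.58], [-1.14, 4.28], [0, 2.63], [-3.12, 3.12]. Speed limits (rad/s): [2.57, 2.57, 3.01, 3.14, 3.14, 3.14].

### API

Orientations are given as a unit quaternion [w, x, y, z].
In Python, from bench import * gives the robot as it stands.
- The arm moves only by the tool servo_tool, never from a script. Its argument "plan" is a list that holds one entry, the list of rows, each a list of 5 numbers: the shift along the world's x, y, z in m, then the turn about the world's z in rad, then the gripper command: -1 is shut, 1 is fully open, values between are in proportion. In form: [[[tx, ty, tz, roll, claw], ...]]. A call has 1 to 8 rows; each row shifts and turns the commanded pose from where the row before left it; what a row does not reach is not made up. A row lasts 1/10 s, in which the tool goes at most 50 mm and 8.59 degrees, less where a joint would pass 70% of its speed; a pose out of reach is approached as far as the arm can. A call with a gripper value outside its range is refused whole. The fingers move at their own pace and stop on an object; the grip force is fixed at half the most. Time passes only in rows, so rows that do not move let the fingers close. It gives the time, the measured TCP pose, the force and the opening at its end, in the units of the state.
- get_obs(): the state, without advancing time (a new reading comes with each control period).
- camera(name): name is "scene" or "top"; returns a dict with "img" (420x560x3 uint8, blue, green, red), "camera_matrix" (3x3 intrinsics, pixels), "rvec" (rotation vector, rad) and "tvec" (3), from world to camera coordinates, as OpenCV has them. Camera axes: x right, y down, z forward; pixel columns grow to the right and rows downward; lengths in m; the calibration is good to about 2 mm. A picture is of the moment at which its call begins. There is no depth.
- hand_in(): hands the job in, once; it reports no verdict.
Trained networks look in a picture, given as the dict that the camera call returned (one of the last four; its "shot" number tells which), for a name from the list of things; names that differ only in an ending like _2 or _b are one class to them, and where a whole thing is asked for, a point or a joint stands for the part that bears it (a point fixed in the world has none). Each returns a list of dicts, best first, with "conf" (0 to 1); they miss things now and then, are a little off and sometimes report something else, mostly with a low value. They report only what shows in the picture. A call takes as long as a camera call.
- trace(picture, thing): "mask" (420x560 bool, what is visible of it) and "rect" ([left, top, right, bottom] as shares, 0 to 1, of the picture: columns of its width, rows of its height, round what is visible of it).
- pinpoint(picture, thing): "centre" ([row, column] as shares, 0 to 1, of the picture: columns of its width, rows of its height: a listed point, or the origin of a listed thing).
The state is a dict: "time_s": time; "q": joint angles; "dq": joint speeds; "joint_efforts": joint torques, N m; "eef_pos": TCP position; "eef_rot": TCP orientation; "wrist_force": force on the tool from outside, world axes, zero at the start; "torque": the same for the moment, N m; "opening": opening from 0.0 (shut) to 1.0 (fully open).
Only numpy, scipy, OpenCV 4.12 (cv2) and the standard library are available. Lean on these libraries where they do the work, as an engineer would, in place of code of your own. Each camera call takes 0.05 s, during which the arm holds its last target.

### The job

The rear panel of the aluminium instrument chassis hangs on slack screws and its transformer has pulled it inwards. Pick up the steel engineer's square, set its foot flat on the chassis floor beside the transformer and press it into the corner until foot and floor touch, the back of the square lies flush against the panel right down to the corner, and the panel stands square to the floor. Finish while still gripping the square and pressing it there, so that the screws can be tightened: do not let go, let only the square touch the panel, and leave the circuit board, screwdriver, screw tin and bottle alone.

Things in the scene. Friction and masses are not known exactly. Their poses are not given: they have to be found in the camera images.
- square_grip (a point): Where to grip the L-shaped steel square (0.3 to 0.6 kg), which stands on the mat: middle of its upright limb, 85 mm above its underside. Limb 30 mm (x) by 12 mm (y), top 30 mm above this point. Below it a foot 20 mm high runs back along -x on a flange 5 mm high, 28 mm wide (y), from 15 mm ahead of this point to 75 mm behind it. x points to the flat back face that goes against the panel, z up.
- square_heel (a point): Heel of the square, the edge that goes into the corner: middle of its lower back edge, 15 mm ahead (x) of and 85 mm below square_grip; same axes.
- corner (a point): Point on the chassis's inner corner line (floor's top face, 16 mm above the mat, meets the upright panel's inner face), middle of the panel's free stretch. x: level, out through the panel; y: along it to the transformer; z up. Free floor 150 mm back along -x and 40 mm to either side; then a side flange 19 mm high at -y, at +y the transformer, 51 mm deep, 14 to 60 mm above the floor.
- panel_lean (a joint): Angle of the rear panel about the corner line, rad: 0 is square to the floor, positive leans inwards (top towards -x of corner), negative outwards; range -0.10 to 0.14. The transformer's weight pulls it inwards: about 2 N at its top edge pushes it upright.
- rear_panel: Aluminium rear panel, 180 mm long, 70 mm high above the floor, 3 mm thick. Origin on the corner line in the middle of its length, 36 mm along +y from corner; x out through the panel, y along it.
- chassis: Aluminium chassis, 180 mm wide, 150 mm deep, open at the front; it does not move. Origin on the mat below the middle of the corner line; axes as corner.
- board: Circuit board, 50 x 70 mm (x, y), 14 mm high, fixed on stand-offs on the chassis floor behind the transformer, its origin 4 mm above the floor, its top about 18 mm above the floor; not to be touched.
- screwdriver: Precision screwdriver lying on the mat, 177 mm long, 15 mm thick; origin at mid-length on the mat; bystander.
- screw_tin: Round tin with screws, 68 mm across, 20 mm high; origin under its centre; bystander.
- cleaner_bottle: Plastic dropper bottle, 48 mm across, 132 mm high, on the mat; origin under its centre; bystander.

How it is judged:
At the end, for the whole second after the job is handed in: Still gripped, the square presses panel and floor with 1 N or more each; foot flat (0.02 rad, heel within 2 mm of the floor), heel within 3 mm of the corner line, square-on within 0.04 rad; panel within 0.02 rad of upright; robot and gripper off the panel; all at rest (contact force between the fingers and square above 2 N and contact force between square and rear_panel above 1 N and contact force between square and chassis above 1 N and value of joint panel_lean between -0.02 and 0.02 rad and angle between square_grip's own z axis and vertical below 0.02 rad and angle between the x axis of square_grip and the x axis of corner, either way round below 0.04 rad and x of square_heel in the frame of corner above -0.003 m and z of square_heel in the frame of corner below 0.002 m and contact force between each of the arm, the fingers and rear_panel below 0.5 N and linear speed of square below 0.01 m/s); the arm keeps its last pose, push and grip.
It fails at once if the circuit board is touched (contact force between anything else and board above 1 N).
It fails at once if the screwdriver is moved (distance of screwdriver from where it was at the start of the episode above 0.03 m).
It fails at once if the screw tin is moved (distance of screw_tin from where it was at the start of the episode above 0.03 m).
It fails at once if the bottle is moved (distance of cleaner_bottle from where it was at the start of the episode above 0.03 m).
It also fails if it takes over 48 s, if anything falls off the work surface, if the arm or the gripper's body presses on something with over 40 N, if the wrist force passes 120 N, or if a joint passes its speed limit or range.

## Working session

There is one attempt and no reset: what is moved stays moved. The work goes in short steps, Python scripts to look and compute and a tool call to move; the robot and the scene stay as the last step left them, time stands still between calls to the robot, and variables do not carry over. Pictures are saved under pics/ and viewed, and the job is handed in when it is done.

Besides the shell and the picture viewer there is one more tool, called after "Request:" as name(argument=value, ...), one argument or row to a line, values as JSON. servo_tool: Moves the arm, as the interface text tells. Its arguments: {"type":"object","properties":{"plan":{"type":"array"}},"required":["plan"]}

```bash
mkdir -p pics; ls; cat > h.py <<'E'
from bench import *
import cv2, numpy as np
def P(c):
    R=cv2.Rodrigues(np.array(c["rvec"],float))[0]; return np.array(c["camera_matrix"],float)@np.c_[R,np.array(c["tvec"],float).reshape(3,1)]
def proj(c,p):
    q=P(c)@np.r_[p,1]; return q[:2]/q[2]
def ray(c,uv):
    M=P(c); A=np.linalg.inv(M[:,:3]); o=-A@M[:,3]; d=A@np.r_[uv,1]; return o,d/np.linalg.norm(d)*np.sign(1)
def onz(c,uv,z):
    o,d=ray(c,uv); return o+d*(z-o[2])/d[2]
def tri(cs,uvs):
    x=cv2.triangulatePoints(P(cs[0]),P(cs[1]),np.array(uvs[0],float).reshape(2,1),np.array(uvs[1],float).reshape(2,1)); return (x[:3]/x[3]).ravel()
def pix(d): return np.array([d["centre"][1]*560,d["centre"][0]*420])
E
python3 - <<'E'
from h import *
s=camera("scene");t=camera("top")
cv2.imwrite("pics/s0.png",s["img"]);cv2.imwrite("pics/t0.png",t["img"])
for n in ["square_grip","square_heel","corner","rear_panel","chassis","board","screwdriver","screw_tin","cleaner_bottle"]:
    r=[]
    for c in (s,t):
        d=pinpoint(c,n); r.append([(pix(x).round(1).tolist(),round(x["conf"],2)) for x in d[:3]])
    print(n,r, end=' ')
    if r[0] and r[1]: 
        X=tri((s,t),(r[0][0][0],r[1][0][0])); print(X.round(4), (proj(s,X)-r[0][0][0]).round(1),(proj(t,X)-r[1][0][0]).round(1))
    else: print()
o=get_obs();print(o)
for c in(s,t): print(ray(c,(280,210)), c["camera_matrix"])
E
```

```text
pics
square_grip [[([201.5, 249.7], 0.96), ([207.2, 271.6], 0.73), ([378.4, 218.5], 0.66)], [([360.0, 196.1], 0.68)]] [ 0.4769 -0.2192  0.0782] [ 0.4 -0. ] [0.4 0.1]
square_heel [[([206.7, 270.9], 0.62)], [([356.1, 192.7], 0.75)]] [ 0.4966 -0.2214  0.0071] [ 0.6 -0. ] [0.5 0.1]
corner [[([381.1, 221.2], 0.6), ([200.7, 250.5], 0.39), ([207.8, 270.9], 0.16)], [([196.2, 195.7], 0.79), ([320.8, 244.6], 0.29)]] [ 0.4995  0.2106 -0.016 ] [ 0.5 -0. ] [0.4 0.2]
rear_panel [[([390.8, 210.6], 0.9)], [([185.1, 193.9], 0.91)]] [0.4979 0.2309 0.0225] [ 1.5 -0.1] [1.3 0.5]
chassis [[([387.7, 213.1], 0.87)], [([184.4, 195.5], 0.77)]] [0.4949 0.2327 0.0047] [ 3.1 -0.2] [2.6 1.1]
board [[([383.9, 170.6], 0.62)], [([171.1, 238.3], 0.92)]] [0.3824 0.27   0.01  ] [ 1.2 -0.1] [1.1 0.5]
screwdriver [[([275.5, 253.8], 0.66)], [([294.7, 192.8], 0.6)]] [ 0.5011 -0.0589 -0.0087] [ 1.3 -0. ] [1.1 0.3]
screw_tin [[([145.9, 259.8], 0.69)], [([401.7, 220.6], 0.68)]] [ 0.4204 -0.3442 -0.0052] [1. 0.] [0.8 0.1]
cleaner_bottle [[], [([319.8, 242.0], 0.81)]] 
{'time_s': 1.0, 'q': array([ 4.98705962e-01,  1.80786104e-
[... 371 characters left out ...]
 'eef_rot': array([-6.85887998e-06,  4.19499455e-01,  9.07755588e-01, -3.47454223e-06]), 'wrist_force': array([-0.0572715 ,  0.23211905,  0.52736123]), 'torque': array([ 0.00670696,  0.00363266, -0.00253811]), 'opening': 1.0008369091655613}
(array([ 0.92597733, -0.2163665 ,  1.00878077]), array([-0.45611442,  0.17398293, -0.87274829])) [[479.96654317   0.         279.9852355 ]
 [  0.         479.96654317 209.07797893]
 [  0.           0.           1.        ]]
(array([ 0.29999983, -0.01662407,  1.28586517]), array([ 1.19498125e-01,  9.90358771e-04, -9.92833932e-01])) [[483.3448384    0.         286.03987588]
 [  0.         483.3448384  209.23815798]
 [  0.           0.           1.        ]]
```

View images.

View pics/s0.png

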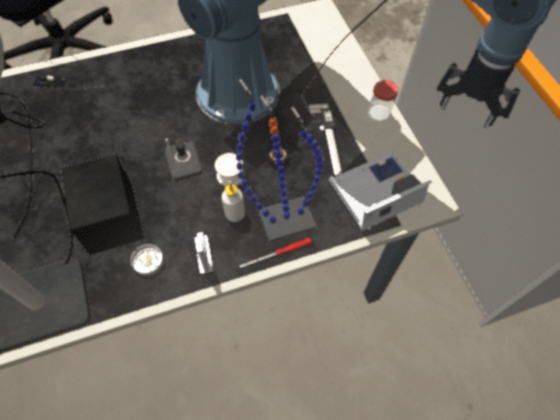

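View pics/t0.png

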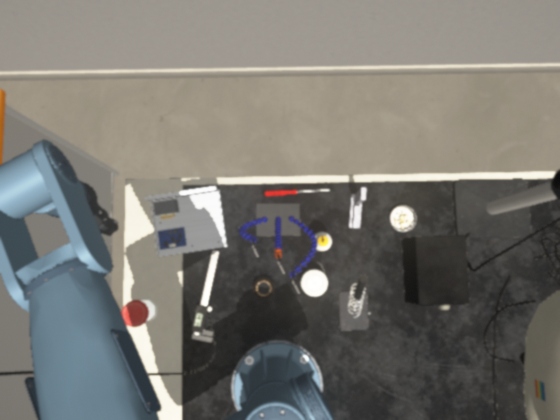

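```bash
python3 - <<'E'
import cv2,numpy as np
s=cv2.imread("pics/s0.png");t=cv2.imread("pics/t0.png")
def z(i,x,y,w,h,k): return cv2.resize(i[y:y+h,x:x+w],None,fx=k,fy=k,interpolation=cv2.INTER_CUBIC)
a=z(s,320,140,120,100,3.3);b=z(s,170,215,120,100,3.3);c=z(t,140,170,120,100,3.3);d=z(t,310,170,120,100,3.3)
cv2.imwrite("pics/z0.png",np.vstack([np.hstack([a,b]),np.hstack([c,d])])[:600,:800])
E
```

```text
(no output)
```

View pics/z0.png

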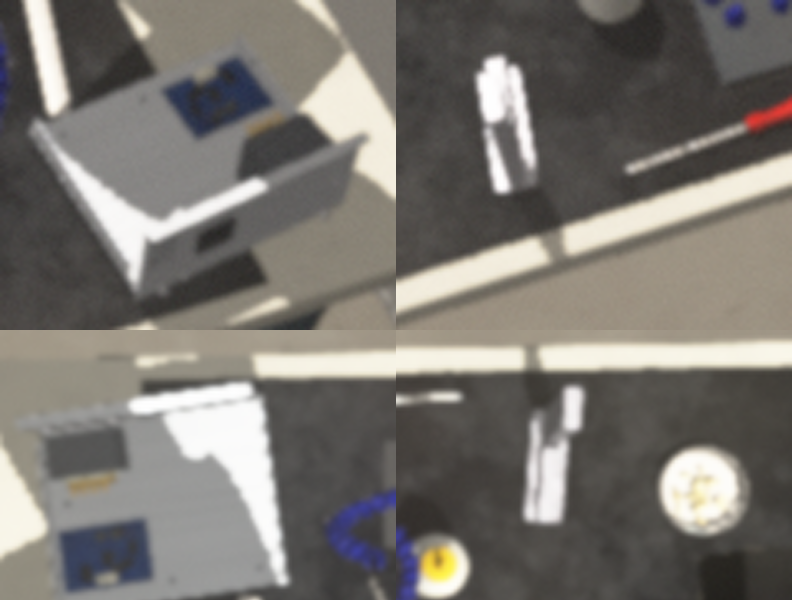

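```bash
python3 - <<'E'
from h import *
s=camera("scene");t=camera("top")
np.savez("m.npz",**{k+n:v for n,c in(("s",s),("t",t)) for k,v in (("P",P(c)),("img",c["img"]))})
out={}
for c,n in((s,"s"),(t,"t")):
    im=c["img"].copy()
    for th,col in (("square_grip",(0,0,255)),("chassis",(0,255,0)),("rear_panel",(255,0,255)),("board",(0,255,255)),("panel_lean",None),("corner",None),("cleaner_bottle",(255,255,0))):
        d=trace(c,th)
        print(n,th,[(round(x["conf"],2),int(x["mask"].sum()),(np.array(x["rect"])*[560,420,560,420]).round().tolist()) for x in d[:3]])
        if d and col:
            out[n+th]=d[0]["mask"]
            cn,_=cv2.findContours(d[0]["mask"].astype(np.uint8),0,2); cv2.drawContours(im,cn,-1,col,1)
    out["im"+n]=im
    out["P"+n]=P(c)
np.savez("masks.npz",**out)
def z(i,x,y,w,h,k): return cv2.resize(i[y:y+h,x:x+w],None,fx=k,fy=k,interpolation=0)
a=z(out["ims"],320,140,130,100,3);b=z(out["ims"],170,215,130,100,3);c=z(out["imt"],140,170,130,100,3);d=z(out["imt"],310,170,130,100,3)
cv2.imwrite("pics/z1.png",np.vstack([np.hstack([a,b]),np.hstack([c,d])]))
E
```

```text
s square_grip [(0.89, 442, [196.0, 233.0, 211.0, 271.0])]
s chassis [(0.64, 4538, [328.0, 151.0, 430.0, 229.0])]
s rear_panel [(0.77, 1711, [359.0, 174.0, 432.0, 233.0])]
s board [(0.77, 481, [366.0, 155.0, 401.0, 180.0])]
s panel_lean [(0.59, 1726, [359.0, 178.0, 430.0, 228.0])]
s corner [(0.84, 4333, [329.0, 157.0, 426.0, 229.0])]
s cleaner_bottle [(0.96, 656, [223.0, 185.0, 244.0, 223.0]), (0.72, 471, [368.0, 160.0, 399.0, 183.0])]
t square_grip [(0.82, 431, [352.0, 191.0, 367.0, 229.0])]
t chassis [(0.98, 4328, [143.0, 184.0, 227.0, 258.0]), (0.29, 852, [146.0, 188.0, 220.0, 217.0])]
t rear_panel [(0.61, 829, [148.0, 187.0, 219.0, 220.0])]
t board [(0.96, 516, [159.0, 228.0, 186.0, 250.0])]
t panel_lean [(0.64, 804, [147.0, 187.0, 218.0, 220.0])]
t corner [(0.65, 4296, [146.0, 187.0, 227.0, 256.0])]
t cleaner_bottle [(0.57, 237, [316.0, 233.0, 331.0, 252.0])]
```

View pics/z1.png

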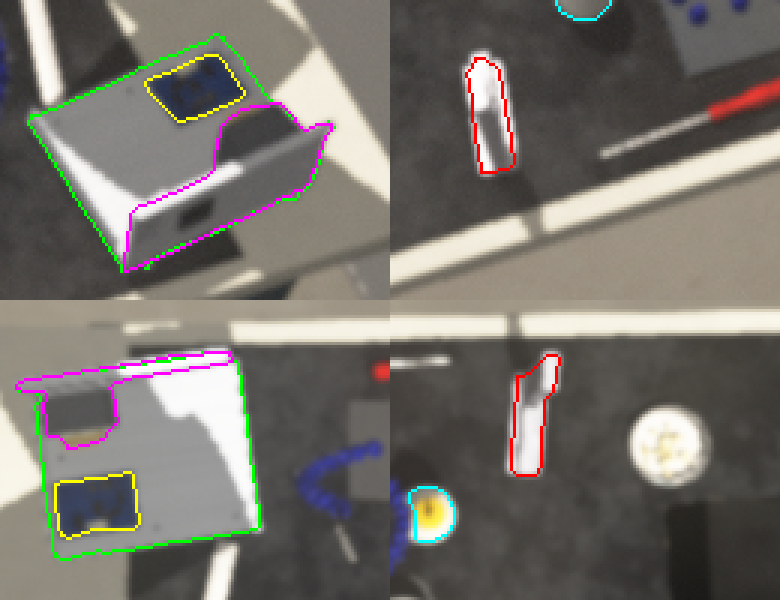

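```bash
cat > fit.py <<'E'
from h import *
from scipy.optimize import minimize
m=np.load("masks.npz")
def box(x0,x1,y0,y1,z0,z1): return np.array([[x,y,z] for x in(x0,x1) for y in(y0,y1) for z in(z0,z1)])
sq=[box(-.015,.015,-.006,.006,0,.115),box(-.075,.015,-.014,.014,0,.005),box(-.075,.015,-.006,.006,0,.02)]
def lean(b,a):
    c=b.copy(); zz=b[:,2]-.016; c[:,0]=b[:,0]*np.cos(a)-zz*np.sin(a); c[:,2]=.016+zz*np.cos(a)+b[:,0]*np.sin(a); return c
def ch(a): return [box(-.15,0,-.09,.09,0,.016),box(-.15,0,-.09,-.088,0,.035),box(-.15,0,.088,.09,0,.035),lean(box(0,.003,-.09,.09,.016,.086),a)]
K=8
def ren(boxes,p,PM,x0,y0,w,h):
    im=np.zeros((h*K,w*K),np.uint8); c,s=np.cos(p[2]),np.sin(p[2])
    for b in boxes:
        X=np.c_[p[0]+c*b[:,0]-s*b[:,1],p[1]+s*b[:,0]+c*b[:,1],b[:,2],np.ones(len(b))]
        q=X@PM.T; q=q[:,:2]/q[:,2:]
        q=((q-[x0,y0]+.5)*K-.5)
        cv2.fillConvexPoly(im,cv2.convexHull(np.round(q).astype(np.int32)),255)
    return cv2.resize(im,(w,h),interpolation=cv2.INTER_AREA)/255.
def fit(boxf,p0,masks,free):
    rs=[]
    for n,mk in masks:
        ys,xs=np.nonzero(mk); x0,y0=xs.min()-12,ys.min()-12; w,h=xs.max()+13-x0,ys.max()+13-y0
        rs.append((m["P"+n],x0,y0,w,h,mk[y0:y0+h,x0:x0+w].astype(float)))
    def cost(p):
        return sum(np.abs(cv2.GaussianBlur(ren(boxf(p),p,*r[:5])-r[5],(0,0),1.0)).sum() for r in rs)/len(rs)
    best=None
    for k in range(4):
        st=np.array(p0) if best is None else best.x
        sim=np.vstack([st]+[st+d for d in np.diag(np.array(free)*(1 if k%2==0 else -.5))])
        r=minimize(cost,st,method="Nelder-Mead",options=dict(initial_simplex=sim,xatol=1e-5,fatol=1e-3,maxiter=600))
        if best is None or r.fun<best.fun: best=r
    return best.x,best.fun
E
cat > f1.py <<'E'
from fit import *
for sel in ("st","s","t"):
    x,f=fit(lambda p:sq,[.477,-.219,-.1],[(n,m[n+"square_grip"]) for n in sel],[.01,.01,.1]); print("sq",sel,x.round(4),round(f,1))
for sel in ("st","s","t"):
    mk=[(n,m[n+"chassis"]|m[n+"rear_panel"]) for n in sel]
    # transformer/board inside silhouette
    x,f=fit(lambda p:ch(p[3]),[.497,.235,.13,.05],mk,[.01,.01,.05,.05]); print("ch",sel,x.round(4),round(f,1))
    c,s=np.cos(x[2]),np.sin(x[2]); print("corner",x[0]+s*.036,x[1]-c*.036)
E
python3 f1.py
```

```text
sq st [ 0.479  -0.2224 -0.1204] 46.9
sq s [ 0.4804 -0.2232 -0.1087] 41.4
sq t [ 0.4772 -0.2212 -0.1141] 27.1
ch st [0.4995 0.2361 0.1455 0.0864] 185.1
corner 0.504755329116223 0.20050775418974826
ch s [0.5016 0.2356 0.1319 0.1939] 196.6
corner 0.5063123361844848 0.19991869706580312
ch t [0.4977 0.235  0.1346 0.054 ] 100.3
corner 0.5025021886548988 0.19928347608031766
```

```bash
cat > edge.py <<'E'
from h import *
m=np.load("m.npz")
def edge(n,a,b,half=5,pol=0):
    img=cv2.cvtColor(m["img"+n],cv2.COLOR_BGR2GRAY).astype(np.float32)
    a,b=np.array(a,float),np.array(b,float); d=b-a; L=np.linalg.norm(d); d/=L; nn=np.array([-d[1],d[0]])
    ts=np.arange(0,L,1.0); off=np.arange(-half,half+.01,.25)
    g=a+ts[:,None,None]*d+off[None,:,None]*nn
    v=cv2.remap(img,g[...,0].astype(np.float32),g[...,1].astype(np.float32),cv2.INTER_LINEAR)
    gr=np.gradient(v,axis=1); gr=np.abs(gr) if pol==0 else np.maximum(gr*pol,0)
    k=gr.argmax(1); w=gr.max(1)
    pts=np.array([g[i,k[i]] for i in range(len(ts))])
    pts=pts[w>np.median(w)*.5].astype(np.float32)
    vx,vy,x,y=cv2.fitLine(pts,cv2.DIST_HUBER,0,.01,.01).ravel()
    r=np.abs((pts[:,0]-x)*vy-(pts[:,1]-y)*vx)
    p0=np.array([x,y]);dd=np.array([vx,vy]); return p0+dd*((a-p0)@dd),p0+dd*((b-p0)@dd),np.median(r)
class C: pass
def onz2(n,uv,z):
    M=m["P"+n]; A=np.linalg.inv(M[:,:3]); o=-A@M[:,3]; d=A@np.r_[uv,1]; return (o+d*(z-o[2])/d[2])[:2]
E
python3 - <<'E'
from edge import *
def yaw(n,name,a,b,z,perp):
    p,q,r=edge(n,a,b); P1,Q1=onz2(n,p,z),onz2(n,q,z); d=Q1-P1
    an=np.arctan2(d[1],d[0]); 
    if perp: an-=np.pi/2
    an=(an+np.pi/2)%np.pi-np.pi/2
    print(n,name,p.round(1),q.round(1),"res",round(float(r),2),"yaw",round(an,4),P1.round(4),Q1.round(4))
# z1 picture: top crop origin (140,170) scale3, offset y 300
T=lambda x,y:(140+x/3,170+(y-300)/3); S=lambda x,y:(320+x/3,140+y/3)
yaw("t","front",T(75,553),T(225,532),.016,1)
yaw("t","-yflange",T(242,395),T(258,515),.035,0)
yaw("t","+yflange",T(42,420),T(55,545),.035,0)
yaw("t","paneltop far",T(130,362),T(225,352),.086,1)
yaw("t","paneltop far all",T(35,380),T(225,352),.086,1)
yaw("s","-yflange",S(38,135),S(115,255),.02,0)
yaw("s","front",S(50,112),S(200,45),.016,1)
yaw("s","paneltop",S(140,212),S(235,172),.086,1)
yaw("s","panelbot",S(135,265),S(290,195),.016,1)
D=lambda x,y:(310+(x-390)/3,170+(y-300)/3)
yaw("t","sq foot l",D(517,390),D(511,468),.005,0)
yaw("t","sq foot r",D(547,405),D(540,465),.005,0)
B=lambda x,y:(170+(x-390)/3,215+y/3)
yaw("s","sq r",B(502,70),B(514,155),.005,0)
yaw("s","sq l",B(470,80),B(480,165),.005,0)
E
```

```text
t front [165.1 249.5] [214.9 250.7] res 1.18 yaw -0.0444 [0.3543 0.2867] [0.3486 0.1568]
t -yflange [220.4 201.7] [225.8 241.7] res 0.21 yaw 0.1309 [0.4752 0.1397] [0.3706 0.126 ]
t +yflange [147.5 212.4] [161.6 250.5] res 0.71 yaw 0.3627 [0.4505 0.3289] [0.3512 0.2912]
t paneltop far [183.2 189.7] [214.7 185.1] res 0.17 yaw 0.1311 [0.5    0.2264] [0.5104 0.1476]
t paneltop far all [151.3 194.5] [214.7 185.1] res 0.24 yaw 0.1327 [0.4893 0.3059] [0.5104 0.1476]
s -yflange [334.5 183.8] [360.7 223.5] res 0.17 yaw 0.1299 [0.3832 0.1309] [0.504  0.1467]
s front [335.6 172.8] [387.9 160.4] res 1.11 yaw -0.0565 [0.3522 0.1472] [0.3601 0.2872]
s paneltop [367.4 212.3] [398.6 197.9] res 0.15 yaw 0.1318 [0.5116 0.1479] [0.5008 0.2297]
s panelbot [365.4 229.2] [416.2 204. ] res 0.38 yaw 0.1539 [0.5198 0.1525] [0.4976 0.296 ]
t sq foot l [350.6 199.8] [348.3 225.8] res 0.16 yaw -0.1215 [ 0.4781 -0.2049] [ 0.4085 -0.1964]
t sq foot r [361.7 204.9] [360. 225.] res 0.14 yaw -0.1214 [ 0.4638 -0.2341] [ 0.4101 -0.2275]
s sq r [207.5 238.3] [212.4 266.5] res 0.17 yaw -0.1121 [ 0.4178 -0.1998] [ 0.4892 -0.2078]
s sq l [194.5 242. ] [198.8 270.2] res 0.16 yaw -0.1181 [ 0.4172 -0.2306] [ 0.4878 -0.239 ]
```

```bash
python3 - <<'E'
from h import *
m=np.load("m.npz")
def tr(a,b):
    x=cv2.triangulatePoints(m["Ps"],m["Pt"],np.array(a,float).reshape(2,1),np.array(b,float).reshape(2,1)); x=(x[:3]/x[3]).ravel()
    q=m["Ps"]@np.r_[x,1]; return x.round(3),(q[:2]/q[2]-a).round(1)
print("orange",tr((273,128),(278,253)))
print("stalk wire tip", tr((244,82),(297,290)),tr((295,110),(257,255)))
print("left loop",tr((321,155),(241,232)))
print("right loop",tr((240,150),(317,240)))
print("bottle",tr((230,188),(324,241)))
s=cv2.imread("pics/s0.png");t=cv2.imread("pics/t0.png")
def z(i,x,y,w,h,k): return cv2.resize(i[y:y+h,x:x+w],None,fx=k,fy=k,interpolation=2)
cv2.imwrite("pics/z2.png",np.hstack([z(s,200,70,130,170,3),z(t,220,190,130,170,3)]))
E
```

```text
orange (array([ 0.333, -0.01 ,  0.231]), array([ 0.3, -0. ]))
stalk wire tip (array([ 0.256, -0.046,  0.299]), array([-0.4,  0. ])) (array([0.329, 0.036, 0.265]), array([-0.7,  0. ]))
left loop (array([0.386, 0.078, 0.167]), array([-1.,  0.]))
right loop (array([ 0.361, -0.093,  0.227]), array([-1.3,  0. ]))
bottle (array([ 0.364, -0.122,  0.103]), array([ 0.1, -0. ]))
```

View pics/z2.png

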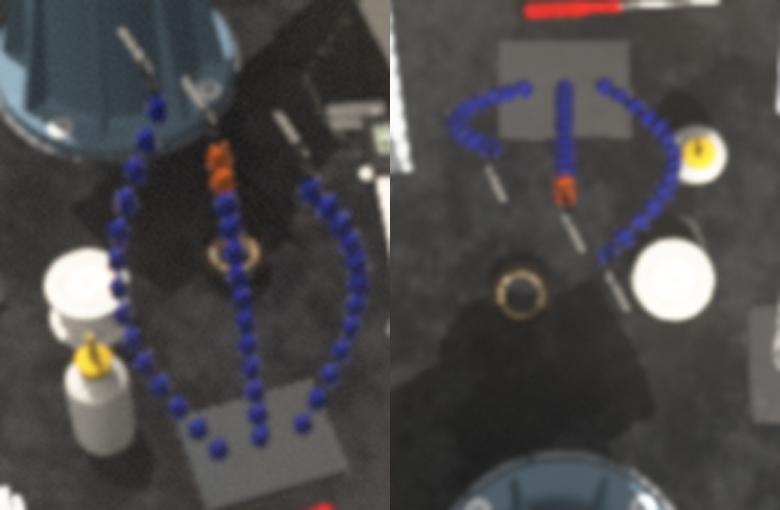

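Request:
servo_tool(
  plan=[
    [[0.015,-0.03,0.02,0.05,1],[0.015,-0.04,0.02,0.06,1],[0.015,-0.04,0.02,0.06,1],[0.015,-0.04,0.02,0.06,1],[0.015,-0.04,0.02,0.06,1],[0.015,-0.04,0.02,0.06,1],[0.015,-0.04,0.02,0.06,1],[0.015,-0.04,0.02,0.06,1]],
  ],
)

```text
time_s: 2.6
eef_pos: [0.5582, 0.0609, 0.4063]
eef_rot: [0.0, 0.195, 0.981, 0.0]
wrist_force: [0.9, -0.3, 0.2]
opening: 1.002
```

Request:
servo_tool(
  plan=[
    [[0,-0.04,0,0.04,1],[0,-0.04,0,0.04,1],[-0.01,-0.04,0,0.04,1],[-0.015,-0.04,-0.01,0.04,1],[-0.02,-0.04,-0.03,0.04,1],[-0.02,-0.04,-0.04,0.04,1],[-0.014,-0.03,-0.04,0.037,1],[0,-0.0142,-0.04,0,1]],
  ],
)

```text
time_s: 3.4
eef_pos: [0.4829, -0.2134, 0.255]
eef_rot: [0.001, 0.06, 0.998, -0.001]
wrist_force: [0.2, 0.7, -0.9]
opening: 1.001
```

```bash
python3 - <<'E'
from h import *
s=camera("scene");t=camera("top");o=get_obs();print(o["eef_pos"].round(4),o["eef_rot"].round(4),o["q"].round(3),2*np.arctan2(o["eef_rot"][2],o["eef_rot"][1])-np.pi/2)
def z(i,x,y,w,h,k): return cv2.resize(i[y:y+h,x:x+w],None,fx=k,fy=k,interpolation=2)
cv2.imwrite("pics/z3.png",np.hstack([z(s["img"],140,130,130,170,3),z(t["img"],290,130,130,170,3)]))
E
```

```text
[ 0.4808 -0.2108  0.2498] [-0.0044  0.061   0.9981  0.0027] [-0.639  0.072  1.719 -0.     1.361 -2.088] 1.4487669826069491
```

View pics/z3.png

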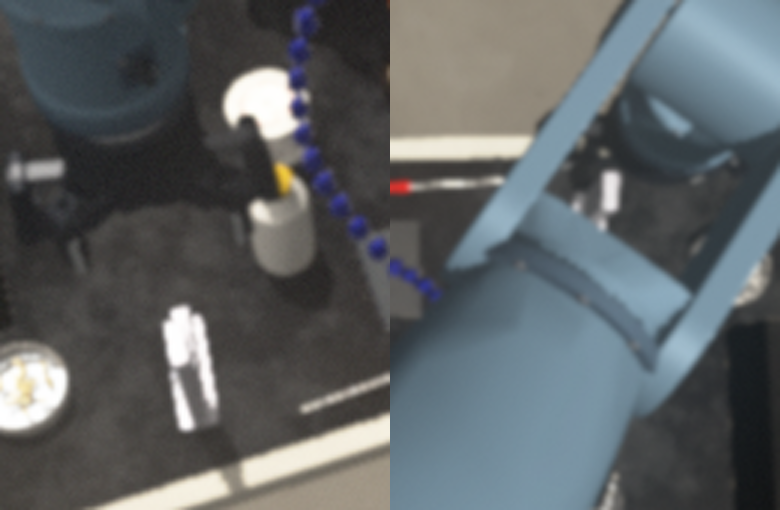

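Request:
servo_tool(
  plan=[
    [[0,0,0,0,1],[0,0,0,0,1],[0,0,0,0,1]],
  ],
)

```text
time_s: 3.8
eef_pos: [0.4856, -0.2108, 0.258]
eef_rot: [0.002, 0.059, 0.998, -0.001]
wrist_force: [-0.0, 0.7, 0.4]
opening: 1.005
```

```bash
cat > st.py <<'E'
from h import *
o=get_obs();q=o["eef_rot"];print(o["eef_pos"].round(4),"yaw",round(2*np.arctan2(q[2],q[1])-np.pi/2,4),"tilt",q[[0,3]].round(4),"F",o["wrist_force"].round(2),"T",o["torque"].round(3),"open",round(o["opening"],3),o["time_s"])
E
python3 st.py
```

```text
[ 0.4856 -0.2108  0.258 ] yaw 1.4534 tilt [ 0.0017 -0.001 ] F [-0.03  0.66  0.42] T [ 0.005 -0.032  0.029] open 1.005 3.8
```

Request:
servo_tool(
  plan=[
    [[0,0,0,0,1],[0,0,0,0,1]],
  ],
)

```text
time_s: 4.0
eef_pos: [0.4848, -0.2106, 0.2566]
eef_rot: [0.001, 0.059, 0.998, -0.0]
wrist_force: [-0.6, 0.6, -0.6]
opening: 0.997
```

```bash
python3 st.py
```

```text
[ 0.4848 -0.2106  0.2566] yaw 1.453 tilt [ 0.0007 -0.0005] F [-0.6   0.57 -0.61] T [ 0.004 -0.018  0.015] open 0.997 4.0
```

Request:
servo_tool(
  plan=[
    [[-0.006,-0.011,-0.02,0,1],[0,0,-0.03,0,1],[0,0,-0.03,0,1],[0,0,-0.03,0,1],[0,0,-0.02,0,1],[0,0,0,0,1],[0,0,0,0,1]],
  ],
)

```text
time_s: 4.7
eef_pos: [0.4785, -0.2219, 0.1261]
eef_rot: [0.0, 0.059, 0.998, -0.0]
wrist_force: [-0.2, -0.2, 0.3]
opening: 0.999
```

```bash
python3 st.py; python3 - <<'E'
from h import *
s=camera("scene");t=camera("top")
for c in(s,t):
    print([(pix(d).round(1).tolist(),round(d["conf"],2)) for d in pinpoint(c,"square_grip")[:2]], proj(c,[.479,-.2215,.085]).round(1))
def z(i,x,y,w,h,k): return cv2.resize(i[y:y+h,x:x+w],None,fx=k,fy=k,interpolation=2)
cv2.imwrite("pics/z4.png",np.hstack([z(s["img"],150,180,90,110,4.4),z(t["img"],310,150,90,110,4.4)]))
E
```

```text
[ 0.4785 -0.2219  0.1261] yaw 1.4523 tilt [ 0. -0.] F [-0.15 -0.17  0.25] T [-0.041  0.038 -0.031] open 0.999 4.7
[([201.0, 250.9], 0.76)] [200.7 249.5]
[([363.5, 194.3], 0.41)] [361.7 194.9]
```

View pics/z4.png

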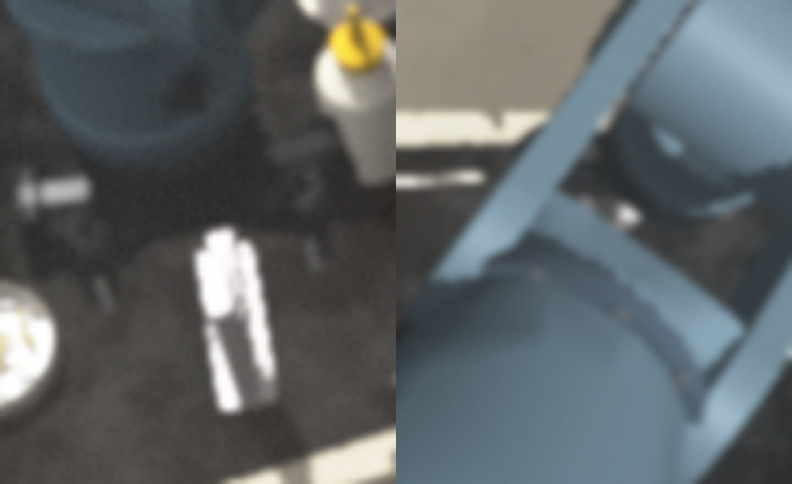

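Request:
servo_tool(
  plan=[
    [[0,0,-0.02,0,1],[0,0,-0.017,0,1],[0,0,0,0,0.2],[0,0,0,0,-0.3],[0,0,0,0,-0.6],[0,0,0,0,-1],[0,0,0,0,-1],[0,0,0,0,-1]],
  ],
)

```text
time_s: 5.7
eef_pos: [0.4787, -0.2221, 0.0894]
eef_rot: [0.001, 0.059, 0.998, -0.0]
wrist_force: [-0.4, 1.8, 5.2]
opening: 0.134
```

Request:
servo_tool(
  plan=[
    [[0,0,0,0,-1],[0,0,0,0,-1],[0,0,0,0,-1],[0,0,0,0,-1]],
  ],
)

```text
time_s: 6.1
eef_pos: [0.4788, -0.2221, 0.0895]
eef_rot: [0.001, 0.059, 0.998, -0.0]
wrist_force: [-1.1, 2.9, 4.9]
opening: 0.132
```

```bash
python3 st.py
```

```text
[ 0.4788 -0.2221  0.0895] yaw 1.452 tilt [ 0.0006 -0.0003] F [-1.05  2.87  4.93] T [0.26  0.089 0.009] open 0.132 6.1
```

Request:
servo_tool(
  plan=[
    [[0,0,0.02,0,-1],[0,0,0.03,0,-1],[0.005,0,0.04,0,-1],[0.01,0.01,0.04,0,-1],[0.015,0.02,0.04,0,-1],[0.015,0.03,0.04,0.03,-1],[0.015,0.04,0.03,0.03,-1],[0.015,0.04,0.02,0.03,-1]],
  ],
)

```text
time_s: 6.9
eef_pos: [0.5525, -0.0841, 0.3475]
eef_rot: [0.001, 0.014, 1.0, -0.0]
wrist_force: [0.3, 0.6, -3.2]
opening: 0.135
```

```bash
python3 st.py; python3 - <<'E'
from h import *
s=camera("scene")
cv2.imwrite("pics/s5.png",s["img"])
E
```

```text
[ 0.5525 -0.0841  0.3475] yaw 1.542 tilt [ 0.0009 -0.0004] F [ 0.31  0.63 -3.21] T [-0.017 -0.144 -0.018] open 0.135 6.9
```

View pics/s5.png

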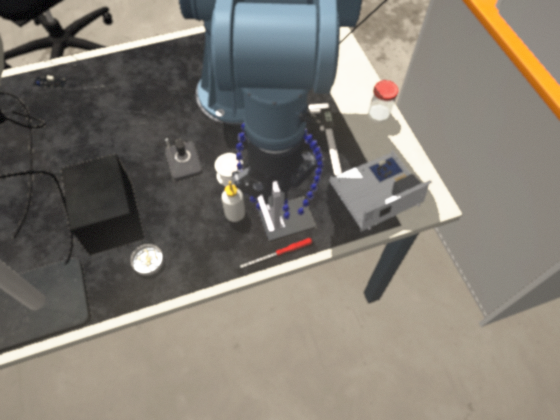

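Request:
servo_tool(
  plan=[
    [[0,0.04,0,0.025,-1],[0,0.045,0,0.025,-1],[0,0.045,0,0.025,-1],[0,0.045,0,0.025,-1],[-0.02,0.04,0,0.025,-1],[-0.03,0.04,0,0.025,-1],[-0.03,0.02,-0.02,0.01,-1],[-0.01,0,-0.03,0,-1]],
  ],
)

```text
time_s: 7.75
eef_pos: [0.4599, 0.1929, 0.2958]
eef_rot: [0.001, -0.068, 0.998, 0.001]
wrist_force: [0.7, -1.0, -4.2]
opening: 0.134
```

Request:
servo_tool(
  plan=[
    [[-0.005,0,-0.03,0,-1],[0,0,-0.03,0,-1],[0,0,0,0,-1],[0,0,0,0,-1],[0,0,0,0,-1]],
  ],
)

```text
time_s: 8.25
eef_pos: [0.4581, 0.1901, 0.2373]
eef_rot: [0.001, -0.065, 0.998, 0.0]
wrist_force: [-0.0, -0.2, -3.2]
opening: 0.129
```

```bash
python3 st.py
```

```text
[0.4581 0.1901 0.2373] yaw 1.7017 tilt [0.0013 0.0001] F [-0.04 -0.21 -3.2 ] T [ 0.036 -0.07   0.037] open 0.129 8.25
```

Request:
servo_tool(
  plan=[
    [[-0.006,0.003,-0.02,0,-1],[0,0,-0.03,0,-1],[0,0,-0.03,0,-1],[0,0,-0.015,0,-1],[0,0,0,0,-1],[0,0,0,0,-1]],
  ],
)

```text
time_s: 8.85
eef_pos: [0.4523, 0.1933, 0.1423]
eef_rot: [0.001, -0.065, 0.998, 0.0]
wrist_force: [0.8, -0.0, -3.6]
opening: 0.134
```

```bash
python3 st.py; python3 - <<'E'
from h import *
s=camera("scene");t=camera("top")
np.savez("m2.npz",**{k+n:v for n,c in(("s",s),("t",t)) for k,v in (("P",P(c)),("img",c["img"]))})
for c in(s,t):
  for n in("square_grip","square_heel","corner"):
    print(n,[(pix(d).round(1).tolist(),round(d["conf"],2)) for d in pinpoint(c,n)[:2]])
def z(i,x,y,w,h,k): return cv2.resize(i[y:y+h,x:x+w],None,fx=k,fy=k,interpolation=2)
cv2.imwrite("pics/z6.png",np.hstack([z(s["img"],320,130,120,120,3.3),z(t["img"],140,150,120,120,3.3)]))
E
```

```text
[0.4523 0.1933 0.1423] yaw 1.7018 tilt [0.0012 0.0001] F [ 0.81 -0.04 -3.57] T [-0.015 -0.076 -0.023] open 0.134 8.85
square_grip [([378.6, 171.4], 0.72)]
square_heel [([376.1, 197.5], 0.9), ([378.0, 170.1], 0.72)]
corner [([382.4, 220.7], 0.81)]
square_grip [([194.3, 206.2], 0.67)]
square_heel [([195.9, 202.3], 0.61)]
corner [([196.3, 194.0], 0.81)]
```

View pics/z6.png

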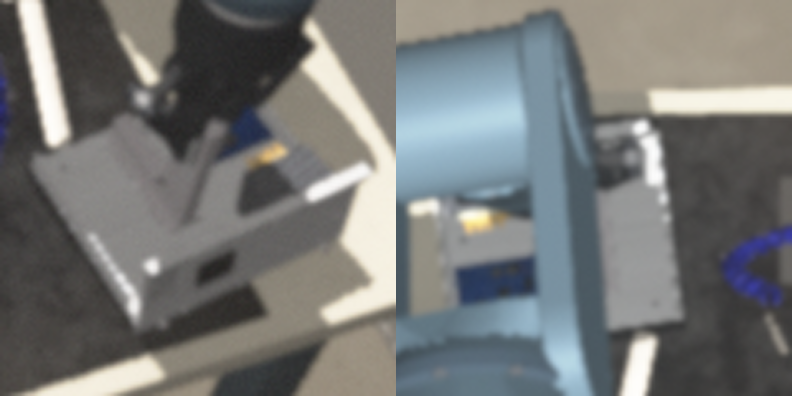

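Request:
servo_tool(
  plan=[
    [[0,0,-0.015,0,-1],[0,0,-0.015,0,-1],[0,0,-0.003,0,-1],[0,0,0,0,-1],[0,0,0,0,-1]],
  ],
)

```text
time_s: 9.75
eef_pos: [0.4515, 0.1932, 0.1083]
eef_rot: [0.0, -0.066, 0.998, 0.0]
wrist_force: [-0.2, -0.4, -3.5]
opening: 0.131
```

Request:
servo_tool(
  plan=[
    [[0,0,-0.002,0,-1],[0,0,0,0,-1],[0,0,0,0,-1]],
  ],
)

```text
time_s: 10.05
eef_pos: [0.4511, 0.1932, 0.1059]
eef_rot: [0.0, -0.066, 0.998, 0.0]
wrist_force: [-0.1, 0.9, -3.2]
opening: 0.134
```

Request:
servo_tool(
  plan=[
    [[0,0,-0.002,0,-1],[0,0,0,0,-1],[0,0,0,0,-1]],
  ],
)

```text
time_s: 10.35
eef_pos: [0.4516, 0.1933, 0.1055]
eef_rot: [0.001, -0.066, 0.998, 0.0]
wrist_force: [-5.4, -1.5, 11.1]
opening: 0.132
```

Request:
servo_tool(
  plan=[
    [[0,0,0.001,0,-1],[0.005,0.0007,0,0,-1],[0.005,0.0007,0,0,-1],[0.005,0.0007,0,0,-1],[0,0,0,0,-1]],
  ],
)

```text
time_s: 10.85
eef_pos: [0.4663, 0.1954, 0.1058]
eef_rot: [-0.0, -0.066, 0.998, -0.0]
wrist_force: [-5.7, -0.3, 10.9]
opening: 0.133
```

```bash
python3 st.py; python3 - <<'E'
from h import *
s=camera("scene")
for n in("square_grip","square_heel","corner"):
    print(n,[(pix(d).round(1).tolist(),round(d["conf"],2)) for d in pinpoint(s,n)[:2]])
def z(i,x,y,w,h,k): return cv2.resize(i[y:y+h,x:x+w],None,fx=k,fy=k,interpolation=2)
cv2.imwrite("pics/z7.png",z(s["img"],320,130,120,120,4.9))
E
```

```text
[0.4663 0.1954 0.1058] yaw 1.7022 tilt [-0.0003 -0.    ] F [-5.72 -0.32 10.9 ] T [-0.177  1.195 -0.027] open 0.133 10.85
square_grip [([382.5, 184.0], 0.58)]
square_heel [([373.9, 204.7], 0.68), ([391.8, 212.7], 0.58)]
corner [([382.1, 218.9], 0.57)]
```

View pics/z7.png

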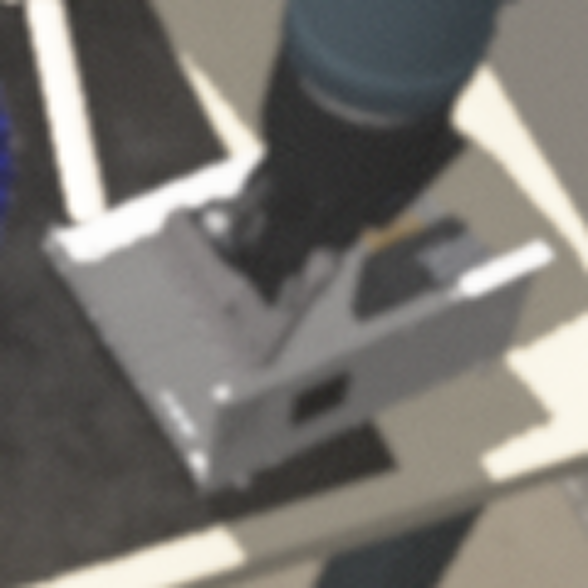

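Request:
servo_tool(
  plan=[
    [[0,0,0.001,0,-1],[0,0,0,0,-1],[0,0,0,0,-1]],
  ],
)

```text
time_s: 11.35
eef_pos: [0.4661, 0.1953, 0.1059]
eef_rot: [0.0, -0.066, 0.998, 0.0]
wrist_force: [-2.2, 0.2, 4.2]
opening: 0.132
```

```bash
python3 st.py
```

```text
[0.4661 0.1953 0.1059] yaw 1.702 tilt [0.0001 0.    ] F [-2.18  0.18  4.21] T [-0.044  0.537  0.011] open 0.132 11.35
```

Request:
servo_tool(
  plan=[
    [[0.004,0.0005,0,0,-1],[0.004,0.0005,0,0,-1],[0.004,0.0005,0,0,-1],[0,0,0,0,-1],[0,0,0,0,-1]],
  ],
)

```text
time_s: 11.85
eef_pos: [0.4773, 0.1967, 0.1056]
eef_rot: [-0.001, -0.066, 0.998, -0.0]
wrist_force: [-4.2, -0.9, 4.4]
opening: 0.131
```

```bash
python3 st.py
```

```text
[0.4773 0.1967 0.1056] yaw 1.7021 tilt [-0.001  -0.0001] F [-4.24 -0.91  4.36] T [-0.105  1.082 -0.044] open 0.131 11.85
```

Request:
servo_tool(
  plan=[
    [[0.002,0.0003,0,0,-1],[0.002,0.0003,0,0,-1],[0,0,0,0,-1],[0,0,0,0,-1]],
  ],
)

```text
time_s: 12.25
eef_pos: [0.4807, 0.1972, 0.1054]
eef_rot: [-0.002, -0.066, 0.998, -0.0]
wrist_force: [-6.2, -0.4, 6.7]
opening: 0.13
```

```bash
python3 st.py
```

```text
[0.4807 0.1972 0.1054] yaw 1.7022 tilt [-0.0017 -0.0002] F [-6.23 -0.37  6.74] T [-0.219  1.491  0.012] open 0.13 12.25
```

Request:
servo_tool(
  plan=[
    [[0.001,0.0001,0.0006,0,-1],[0.001,0.0001,0,0,-1],[0,0,0,0,-1],[0,0,0,0,-1]],
  ],
)

```text
time_s: 12.65
eef_pos: [0.4841, 0.1975, 0.1059]
eef_rot: [0.0, -0.066, 0.998, -0.0]
wrist_force: [-0.1, -1.3, -3.9]
opening: 0.134
```

```bash
python3 st.py; cat > look.py <<'E'
import sys
from h import *
s=camera("scene");np.savez("m_%s.npz"%sys.argv[1],Ps=P(s),imgs=s["img"])
for n in("square_grip","square_heel","corner"):
    print(n,[(pix(d).round(1).tolist(),round(d["conf"],2)) for d in pinpoint(s,n)[:2]])
cv2.imwrite("pics/%s.png"%sys.argv[1],cv2.resize(s["img"][145:240,325:440],None,fx=6,fy=6,interpolation=2))
E
python3 look.py z8
```

```text
[0.4841 0.1975 0.1059] yaw 1.7019 tilt [ 0. -0.] F [-0.08 -1.32 -3.86] T [ 0.074 -0.117 -0.025] open 0.134 12.65
square_grip [([381.7, 189.7], 0.82)]
square_heel [([378.7, 212.3], 0.62)]
corner [([384.1, 220.9], 0.78)]
```

View pics/z8.png

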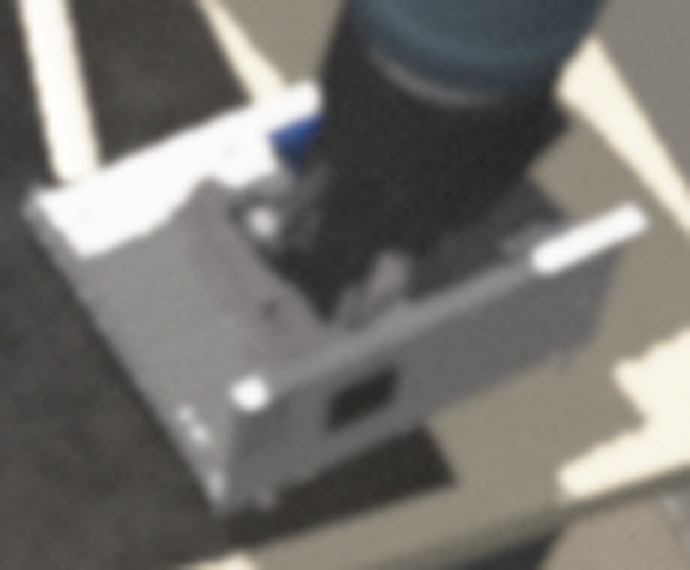

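Request:
servo_tool(
  plan=[
    [[0.002,0.0003,0,0,-1],[0,0,0,0,-1],[0,0,0,0,-1]],
  ],
)

```text
time_s: 13.15
eef_pos: [0.4855, 0.1978, 0.1061]
eef_rot: [-0.001, -0.066, 0.998, -0.0]
wrist_force: [-1.8, -0.5, -2.7]
opening: 0.132
```

Request:
servo_tool(
  plan=[
    [[0.002,0.0003,0,0,-1],[0,0,0,0,-1],[0,0,0,0,-1]],
  ],
)

```text
time_s: 13.45
eef_pos: [0.4881, 0.1981, 0.1063]
eef_rot: [0.0, -0.066, 0.998, -0.0]
wrist_force: [-2.3, 0.1, -1.8]
opening: 0.131
```

Request:
servo_tool(
  plan=[
    [[0.002,0.0003,0,0,-1],[0,0,0,0,-1],[0,0,0,0,-1]],
  ],
)

```text
time_s: 13.75
eef_pos: [0.4901, 0.1984, 0.1063]
eef_rot: [0.0, -0.066, 0.998, 0.0]
wrist_force: [-2.2, -0.9, -1.0]
opening: 0.13
```

```bash
python3 st.py; python3 look.py z9
```

```text
[0.4901 0.1984 0.1063] yaw 1.702 tilt [0.0001 0.    ] F [-2.23 -0.92 -1.05] T [-0.141  0.31  -0.028] open 0.13 13.75
square_grip [([385.1, 190.8], 0.69), ([394.9, 210.6], 0.59)]
square_heel [([378.0, 207.0], 0.68)]
corner [([380.9, 220.0], 0.72)]
```

View pics/z9.png

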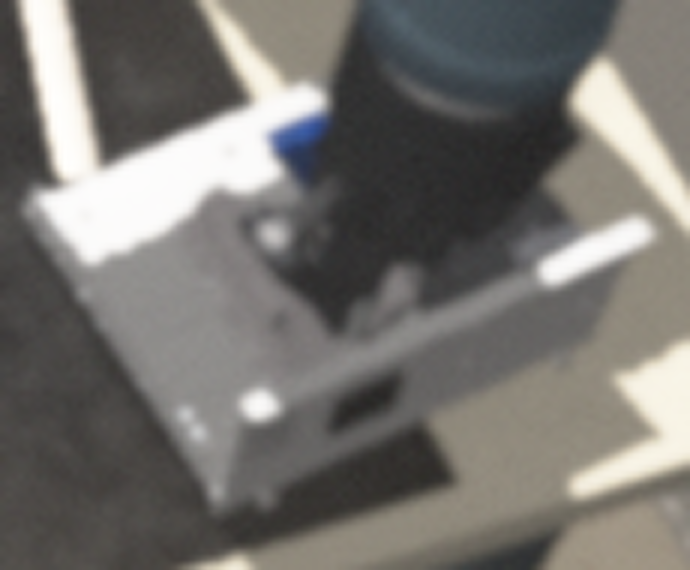

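Request:
servo_tool(
  plan=[
    [[0.001,0.0001,0,0,-1],[0,0,0,0,-1],[0,0,0,0,-1]],
  ],
)

```text
time_s: 14.25
eef_pos: [0.491, 0.1986, 0.1062]
eef_rot: [0.0, -0.066, 0.998, 0.0]
wrist_force: [-2.3, 0.0, -1.1]
opening: 0.132
```

Request:
servo_tool(
  plan=[
    [[0.001,0.0001,0,0,-1],[0,0,0,0,-1],[0,0,0,0,-1]],
  ],
)

```text
time_s: 14.55
eef_pos: [0.492, 0.1987, 0.1062]
eef_rot: [0.0, -0.066, 0.998, 0.0]
wrist_force: [-2.4, -0.1, -1.4]
opening: 0.133
```

```bash
python3 st.py
```

```text
[0.492  0.1987 0.1062] yaw 1.702 tilt [0.0001 0.    ] F [-2.41 -0.14 -1.38] T [-0.065  0.262 -0.026] open 0.133 14.55
```

Request:
servo_tool(
  plan=[
    [[0.001,0.0001,0,0,-1],[0,0,0,0,-1],[0,0,0,0,-1]],
  ],
)

```text
time_s: 14.85
eef_pos: [0.493, 0.1988, 0.1062]
eef_rot: [0.0, -0.066, 0.998, 0.0]
wrist_force: [-1.9, 0.6, -2.3]
opening: 0.132
```

```bash
python3 st.py
```

```text
[0.493  0.1988 0.1062] yaw 1.702 tilt [0. 0.] F [-1.91  0.57 -2.28] T [0.059 0.302 0.041] open 0.132 14.85
```

Request:
servo_tool(
  plan=[
    [[0.001,0.0001,0,0,-1],[0,0,0,0,-1],[0,0,0,0,-1]],
  ],
)

```text
time_s: 15.15
eef_pos: [0.494, 0.1989, 0.1062]
eef_rot: [0.0, -0.066, 0.998, 0.0]
wrist_force: [-1.5, 0.8, -1.9]
opening: 0.134
```

Request:
servo_tool(
  plan=[
    [[0.001,0.0001,0,0,-1],[0,0,0,0,-1],[0,0,0,0,-1]],
  ],
)

```text
time_s: 15.45
eef_pos: [0.495, 0.199, 0.1062]
eef_rot: [-0.0, -0.066, 0.998, 0.0]
wrist_force: [-2.6, 0.1, -2.4]
opening: 0.131
```

```bash
python3 st.py;python3 look.py z10
```

```text
[0.495  0.199  0.1062] yaw 1.7019 tilt [-0.      0.0001] F [-2.64  0.09 -2.44] T [0.148 0.27  0.028] open 0.131 15.45
square_grip [([386.2, 194.2], 0.76)]
square_heel [([380.4, 212.4], 0.56)]
corner [([380.0, 220.7], 0.9), ([276.4, 251.6], 0.65)]
```

View pics/z10.png

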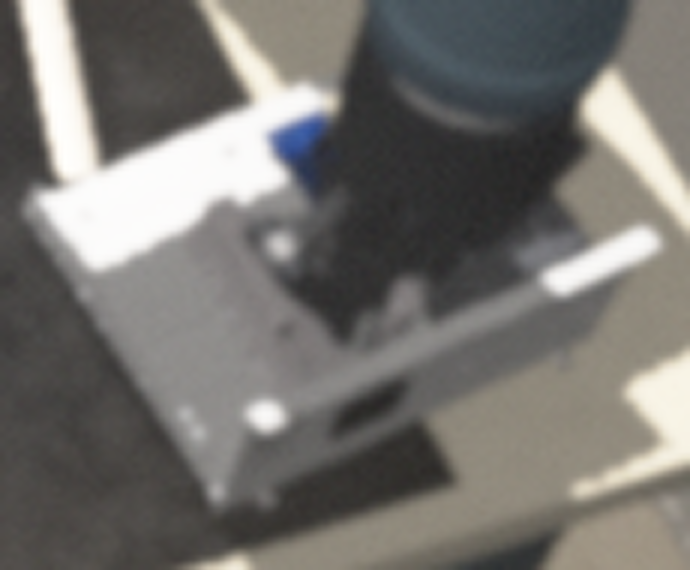

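```bash
cat > lean.py <<'E'
import sys
import edge
from edge import *
def run(f,segs):
    edge.m=np.load(f)
    for nm,a,b,z,pol in segs:
        p,q,r=edge.edge("s",a,b,4,pol)
        X,Y=onz2("s",p,z),onz2("s",q,z)
        xs=X[0]+(Y[0]-X[0])*(.2-X[1])/(Y[1]-X[1])
        print(f,nm,p.round(1),q.round(1),"res",round(float(r),2),"x at y=.2:",round(xs,4),"yaw",round(np.arctan2(-(Y-X)[0],(Y-X)[1]),4))
E
python3 - <<'E'
from lean import *
Z=lambda x,y:(325+x/6,145+y/6)
A=lambda x,y:(320+x/3.3,140+y/3.3)
# current image
run("m_z10.npz",[("top outer",Z(290,425),Z(530,308),.086,0),("top inner",Z(330,385),Z(530,285),.086,0),("strip outer",Z(560,298),Z(650,252),.086,0),("strip inner",Z(552,275),Z(640,230),.086,0),("bot outer",Z(300,490),Z(440,430),.0,0),("bot outer16",Z(300,490),Z(440,430),.016,0),
("flange",Z(90,300),Z(190,450),.035,0)])
run("m_z8.npz",[("top outer",Z(270,408),Z(530,278),.086,0),("bot outer",Z(300,490),Z(440,430),.0,0),("strip outer",Z(550,272),Z(640,228),.086,0),("strip inner",Z(540,255),Z(630,208),.086,0)])
run("m.npz",[("top outer",A(160,235),A(260,192),.086,0),("top inner",A(150,225),A(250,180),.086,0)])
E
```

```text
Traceback (most recent call last):
  File "lean.py", line 7, in run
    p,q,r=edge.edge("s",a,b,4,pol)
          ^^^^^^^^^
AttributeError: 'function' object has no attribute 'edge'
```

```bash
sed -i 's/^import edge$/import edge as E_/; s/edge\.m=/E_.m=/; s/edge\.edge(/E_.edge(/' lean.py
python3 - <<'E'
from lean import *
Z=lambda x,y:(325+x/6,145+y/6)
A=lambda x,y:(320+x/3.3,140+y/3.3)
run("m_z10.npz",[("top outer",Z(290,425),Z(530,308),.086,0),("top inner",Z(330,385),Z(530,285),.086,0),("strip outer",Z(560,298),Z(650,252),.086,0),("strip inner",Z(552,275),Z(640,230),.086,0),("bot outer",Z(300,490),Z(440,430),.0,0),("bot outer16",Z(300,490),Z(440,430),.016,0),
("flange",Z(90,300),Z(190,450),.035,0)])
run("m_z8.npz",[("top outer",Z(270,408),Z(530,278),.086,0),("bot outer",Z(300,490),Z(440,430),.0,0),("strip outer",Z(550,272),Z(640,228),.086,0),("strip inner",Z(540,255),Z(630,208),.086,0)])
run("m.npz",[("top outer",A(160,235),A(260,192),.086,0),("top inner",A(150,225),A(250,180),.086,0)])
E
```

```text
m_z10.npz top outer [373.2 215.5] [412.8 195.2] res 0.77 x at y=.2: 0.5156 yaw 0.1712
m_z10.npz top inner [382.2 212.2] [411.6 190.2] res 0.87 x at y=.2: 0.5148 yaw 0.3294
m_z10.npz strip outer [418.1 194.2] [433.3 186.9] res 0.2 x at y=.2: 0.5171 yaw 0.1443
m_z10.npz strip inner [417.9 193. ] [433.1 186.7] res 0.68 x at y=.2: 0.5101 yaw 0.0914
m_z10.npz bot outer [373.9 224.2] [397.  213.7] res 0.21 x at y=.2: 0.5055 yaw 0.1231
m_z10.npz bot outer16 [373.9 224.2] [397.  213.7] res 0.21 x at y=.2: 0.5113 yaw 0.1231
m_z10.npz flange [338.8 195.8] [355.5 220.8] res 0.2 x at y=.2: 0.9888 yaw -1.4337
m_z8.npz top outer [371.6 215.3] [410.9 187.8] res 1.13 x at y=.2: 0.507 yaw 0.3039
m_z8.npz bot outer [374.2 225.1] [396.9 213.8] res 0.26 x at y=.2: 0.5074 yaw 0.156
m_z8.npz strip outer [416.6 190.1] [431.6 182.8] res 0.21 x at y=.2: 0.5072 yaw 0.1527
m_z8.npz strip inner [416.2 190. ] [431.5 182.9] res 0.12 x at y=.2: 0.5053 yaw 0.1356
m.npz top outer [368.7 211.7] [398.8 198.1] res 0.12 x at y=.2: 0.505 yaw 0.1265
m.npz top inner [367.7 211.7] [395.3 193.9] res 1.72 x at y=.2: 0.4962 yaw 0.2707
```

Request:
servo_tool(
  plan=[
    [[-0.003,-0.0004,0.003,0,-1],[-0.01,-0.0013,0,0,-1],[-0.01,-0.0013,0,0,-1],[-0.005,-0.0007,0,0,-1],[0,0,0,0,-1],[0,0,0,0,-1]],
  ],
)

```text
time_s: 16.25
eef_pos: [0.4672, 0.1953, 0.1096]
eef_rot: [0.001, -0.066, 0.998, 0.0]
wrist_force: [0.1, -0.2, -3.5]
opening: 0.131
```

```bash
python3 st.py;python3 look.py z11
```

```text
[0.4672 0.1953 0.1096] yaw 1.702 tilt [0.0006 0.    ] F [ 0.14 -0.18 -3.45] T [-0.024 -0.083  0.001] open 0.131 16.25
square_grip [([377.8, 184.2], 0.68)]
square_heel [([370.8, 202.4], 0.69), ([392.0, 213.2], 0.6)]
corner [([378.4, 222.0], 0.89)]
```

View pics/z11.png

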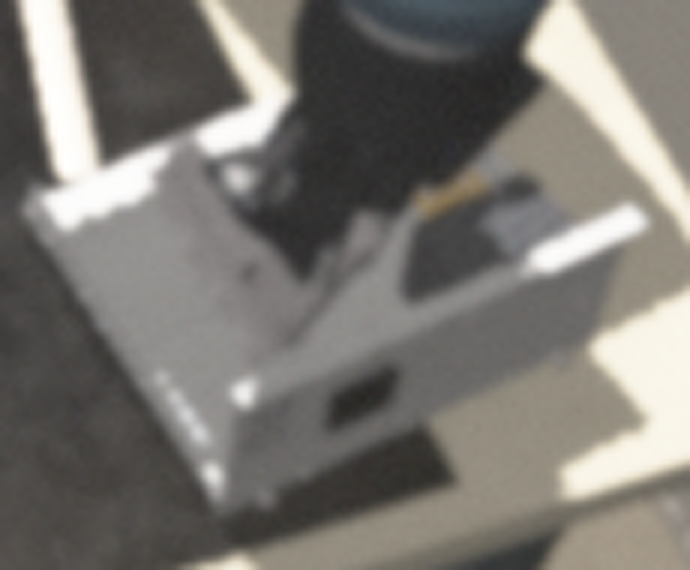

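Request:
servo_tool(
  plan=[
    [[0,0,-0.003,0,-1],[0,0,0,0,-1],[0,0,0,0,-1]],
  ],
)

```text
time_s: 16.75
eef_pos: [0.4669, 0.1952, 0.106]
eef_rot: [-0.0, -0.066, 0.998, -0.0]
wrist_force: [0.5, -0.1, -4.2]
opening: 0.135
```

Request:
servo_tool(
  plan=[
    [[0,0,-0.0007,0,-1],[0,0,0,0,-1],[0,0,0,0,-1]],
  ],
)

```text
time_s: 17.05
eef_pos: [0.467, 0.1952, 0.1056]
eef_rot: [0.0, -0.066, 0.998, -0.0]
wrist_force: [-0.5, 1.1, -2.2]
opening: 0.133
```

```bash
python3 st.py
```

```text
[0.467  0.1952 0.1056] yaw 1.702 tilt [ 0.0001 -0.    ] F [-0.52  1.11 -2.25] T [-0.037 -0.01   0.038] open 0.133 17.05
```

```bash
cat > ov.py <<'E'
import sys
from fit import box,lean
from h import *
ED=[(0,1),(0,2),(0,4),(1,3),(1,5),(2,3),(2,6),(3,7),(4,5),(4,6),(5,7),(6,7)]
def overlay(f,out,tcp,corner,yaw,ln,pitch=0,x0=325,y0=145,w=115,h=95,k=6,dx=0):
    d=np.load(f);PM=d["Ps"];im=cv2.resize(d["imgs"][y0:y0+h,x0:x0+w],None,fx=k,fy=k,interpolation=2)
    c,s=np.cos(yaw),np.sin(yaw);R=np.array([[c,-s,0],[s,c,0],[0,0,1]])
    def dr(b,org,col):
        X=b@R.T+org; q=np.c_[X,np.ones(8)]@PM.T;q=q[:,:2]/q[:,2:];q=((q-[x0,y0]+.5)*k).astype(int)
        for i,j in ED: cv2.line(im,tuple(map(int,q[i])),tuple(map(int,q[j])),col,1)
    co=np.array([corner[0],corner[1],0])
    dr(box(-.15,0,-.054,.126,.016,.016),co,(0,255,0))
    dr(lean(box(0,.003,-.054,.126,.016,.086),ln),co,(255,0,255))
    dr(box(-.051,0,.04,.1,.03,.076),co,(255,255,0))
    cp,sp=np.cos(pitch),np.sin(pitch);Rp=np.array([[cp,0,sp],[0,1,0],[-sp,0,cp]])
    for b in (box(-.015,.015,-.006,.006,-.0895,.0255),box(-.075,.015,-.014,.014,-.0895,-.0845)):
        dr((b+[dx,0,0])@Rp.T,np.array(tcp),(0,0,255))
    cv2.imwrite(out,im)
if __name__=="__main__":
    overlay("m_z11.npz","pics/o11.png",[.4672,.1953,.1096],(.504,.2),.131,.05)
E
python3 ov.py
```

```text
(no output)
```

View pics/o11.png

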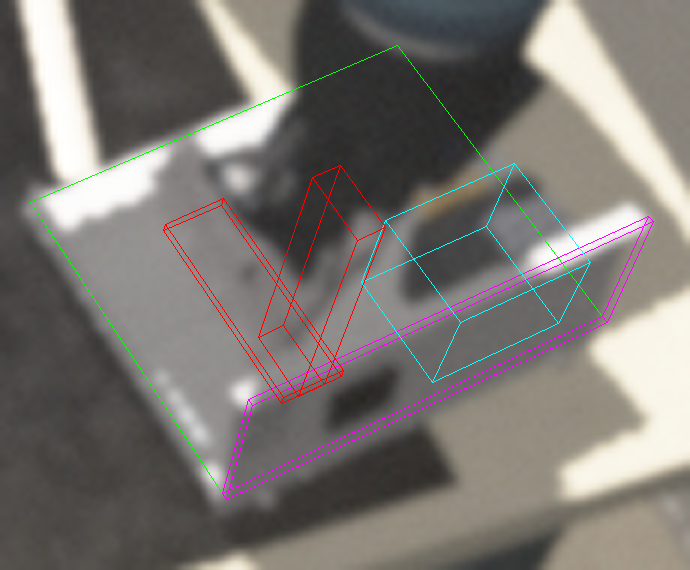

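```bash
python3 - <<'E'
import cv2,numpy as np
im=np.load("m_z11.npz")["imgs"][165:225,350:410]
im=cv2.resize(im,None,fx=9,fy=9,interpolation=2).astype(float)
cv2.imwrite("pics/c11.png",np.clip((im-30)*1.9,0,255))
E
```

```text
[ WARN:0@0.582] global loadsave.cpp:1063 imwrite_ Unsupported depth image for selected encoder is fallbacked to CV_8U.
```

View pics/c11.png

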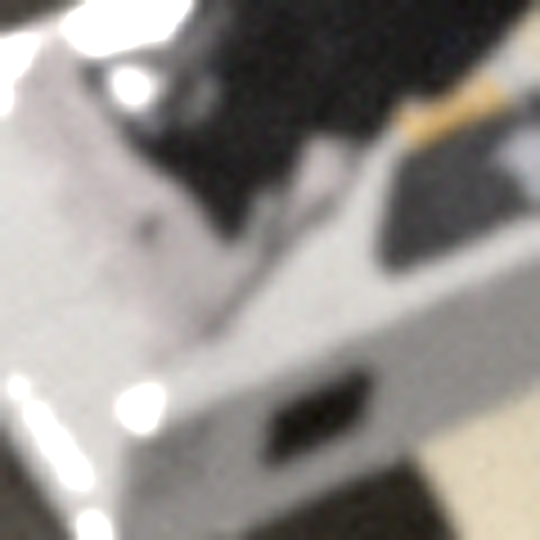

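```bash
python3 - <<'E'
from ov import *
for p in (0.0,.1,.2):
    overlay("m_z11.npz","pics/p.png",[.4672,.1953,.1096],(.504,.2),.131,.11,p,350,155,65,70,6)
    a=cv2.imread("pics/p.png"); r=np.clip((a.astype(float)-30)*1.9,0,255).astype(np.uint8)
    globals().setdefault("L",[]).append(r[:, :266] if 0 else r)
cv2.imwrite("pics/o11b.png",np.hstack([cv2.resize(x,None,fx=.68,fy=.68,interpolation=cv2.INTER_AREA) for x in L]))
E
```

```text
(no output)
```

View pics/o11b.png

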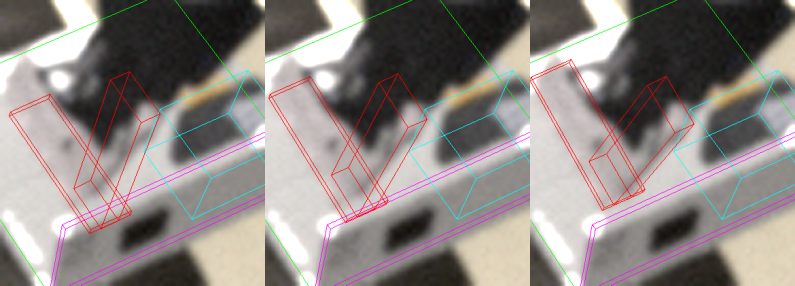

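Request:
servo_tool(
  plan=[
    [[0,0,-0.0015,0,-1],[-0.002,-0.0003,0,0,-1],[-0.003,-0.0004,0,0,-1],[-0.003,-0.0004,0,0,-1]],
  ],
)

```text
time_s: 17.45
eef_pos: [0.4613, 0.1944, 0.1056]
eef_rot: [0.003, -0.066, 0.998, 0.0]
wrist_force: [5.0, 0.3, 5.2]
opening: 0.13
```

```bash
python3 st.py
```

```text
[0.4613 0.1944 0.1056] yaw 1.7019 tilt [0.003  0.0002] F [5.01 0.32 5.17] T [ 0.148 -1.233 -0.022] open 0.13 17.45
```

Request:
servo_tool(
  plan=[
    [[-0.003,-0.0004,0,0,-1],[-0.003,-0.0004,0,0,-1],[-0.003,-0.0004,0,0,-1]],
  ],
)

```text
time_s: 17.75
eef_pos: [0.4522, 0.1932, 0.1056]
eef_rot: [0.003, -0.065, 0.998, 0.0]
wrist_force: [7.0, 0.6, 2.9]
opening: 0.131
```

```bash
python3 st.py
```

```text
[0.4522 0.1932 0.1056] yaw 1.7018 tilt [0.0029 0.0002] F [6.99 0.6  2.95] T [ 0.226 -1.685 -0.019] open 0.131 17.75
```

Request:
servo_tool(
  plan=[
    [[-0.003,-0.0004,-0.0005,0,-1],[-0.003,-0.0004,0,0,-1],[-0.003,-0.0004,0,0,-1],[0,0,0,0,-1]],
  ],
)

```text
time_s: 18.15
eef_pos: [0.4434, 0.192, 0.1055]
eef_rot: [0.003, -0.066, 0.998, 0.0]
wrist_force: [4.7, 0.5, 8.2]
opening: 0.135
```

```bash
python3 st.py; python3 look.py z12; python3 - <<'E'
from ov import *
L=[]
t=get_obs()["eef_pos"]
for p in (0.0,.1,.2):
    overlay("m_z12.npz","pics/p.png",t,(.504,.2),.131,.11,p,350,150,65,70,6)
    a=cv2.imread("pics/p.png"); L.append(np.clip((a.astype(float)-30)*1.9,0,255).astype(np.uint8))
cv2.imwrite("pics/o12.png",np.hstack([cv2.resize(x,None,fx=.68,fy=.68,interpolation=cv2.INTER_AREA) for x in L]))
cv2.imwrite("pics/c12.png",np.clip((cv2.resize(np.load("m_z12.npz")["imgs"][150:220,350:415],None,fx=8,fy=8,interpolation=2).astype(float)-30)*1.9,0,255).astype(np.uint8))
E
```

```text
[0.4434 0.192  0.1055] yaw 1.7019 tilt [0.0031 0.0003] F [4.65 0.51 8.2 ] T [ 0.171 -1.16   0.024] open 0.135 18.15
square_grip [([374.4, 177.5], 0.78)]
square_heel [([366.1, 196.9], 0.88)]
corner []
```

View pics/o12.png

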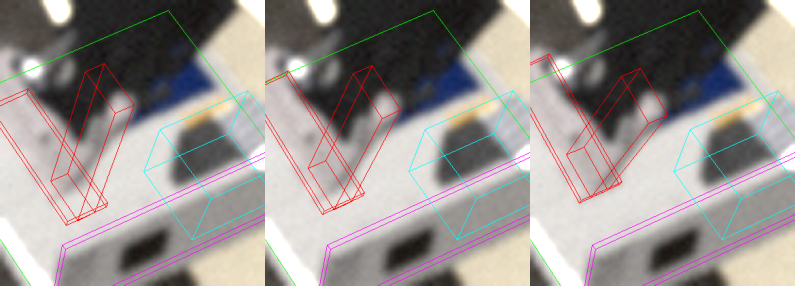

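View pics/c12.png

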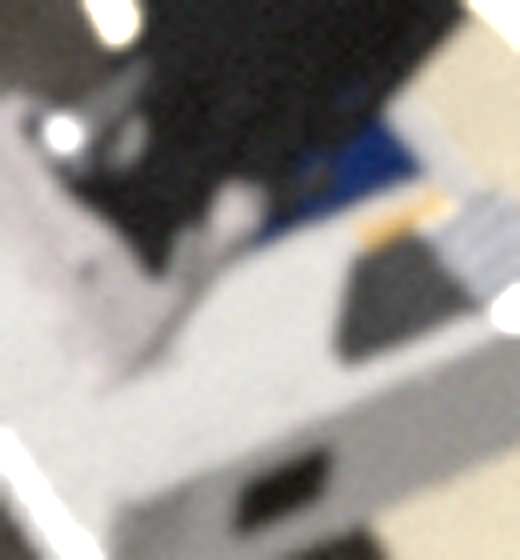

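```bash
python3 - <<'E'
from ov import *
m=np.load("m.npz")
np.savez("m_s5.npz",Ps=m["Ps"],imgs=cv2.imread("pics/s5.png"))
L=[]
for f,t,yaw,x0,y0 in (("m_s5.npz",[.5525+.008,-.0841+.01,.3475],-.029,245,165),("m2.npz",[.4523,.1933,.1423],.131,350,150)):
  for p in (0.0,.2):
    overlay(f,"pics/p.png",t,(.504,.2),yaw,.11,p,x0,y0,62,70,6)
    a=cv2.imread("pics/p.png"); L.append(np.clip((a.astype(float)-30)*(1.9 if x0>300 else 1.3),0,255).astype(np.uint8))
cv2.imwrite("pics/o5.png",np.vstack([np.hstack(L[:2]),np.hstack(L[2:])])[:, :])
i=cv2.imread("pics/o5.png");cv2.imwrite("pics/o5.png",cv2.resize(i,None,fx=.7,fy=.7,interpolation=cv2.INTER_AREA))
E
```

```text
(no output)
```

View pics/o5.png

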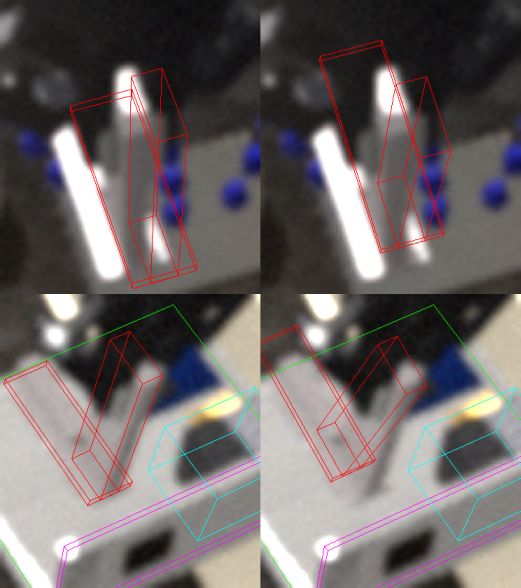

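```bash
cat > pit.py <<'E'
from h import *
PM=np.load("m.npz")["Ps"]
def pj(X): q=PM@np.r_[X,1]; return q[:2]/q[2]
def pred(tcp,p,yaw=.131):
    c,s=np.cos(yaw),np.sin(yaw);xc=np.array([c,s,0]);z=np.array([0,0,1.])
    def pt(x,zz): return np.array(tcp)+xc*(x*np.cos(p)+zz*np.sin(p))+z*(-x*np.sin(p)+zz*np.cos(p))
    return pj(pt(0,-.0045)),pj(pt(.015,-.0895)),pj(pt(-.075,-.0895)),pj(pt(.015,.0255))
if __name__=="__main__":
    for t in ([.4434,.192,.1055],[.4523,.1933,.1423],[.4672,.1953,.1096]):
        for p in (0,.1,.2,.3):
            g,h,tl,tp=pred(t,p);print(t,p,"grip",g.round(1),"heel",h.round(1),"diff",(h-g).round(1),"tail",tl.round(1),"topback",tp.round(1))
E
python3 pit.py
```

```text
[0.4434, 0.192, 0.1055] 0 grip [373.8 178.5] heel [370.6 202.6] diff [-3.2 24. ] tail [351.2 174.4] topback [380.  176.2]
[0.4434, 0.192, 0.1055] 0.1 grip [373.7 178.4] heel [368.5 199.9] diff [-5.2 21.5] tail [349.9 170.1] topback [380.5 177.5]
[0.4434, 0.192, 0.1055] 0.2 grip [373.6 178.2] heel [366.5 197. ] diff [-7.1 18.8] tail [348.8 165.7] topback [380.9 178.7]
[0.4434, 0.192, 0.1055] 0.3 grip [373.5 178. ] heel [364.6 194. ] diff [-8.9 15.9] tail [347.9 161.5] topback [381.2 180. ]
[0.4523, 0.1933, 0.1423] 0 grip [379.2 172.4] heel [375.6 197.6] diff [-3.6 25.2] tail [355.4 168.7] topback [385.8 169.8]
[0.4523, 0.1933, 0.1423] 0.1 grip [379.1 172.3] heel [373.4 194.8] diff [-5.7 22.6] tail [354.1 164.2] topback [386.3 171.1]
[0.4523, 0.1933, 0.1423] 0.2 grip [379.  172.1] heel [371.3 191.9] diff [-7.7 19.8] tail [352.9 159.7] topback [386.7 172.4]
[0.4523, 0.1933, 0.1423] 0.3 grip [378.9 171.9] heel [369.3 188.8] diff [-9.6 16.9] tail [352.  155.3] topback [387.  173.7]
[0.4672, 0.1953, 0.1096] 0 grip [380.  185.6] heel [376.4 209.5] diff [-3.6 23.9] tail [356.6 180.8] topback [386.5 183.5]
[0.4672, 0.1953, 0.1096] 0.1 grip [379.9 185.5] heel [374.3 206.8] diff [-5.6 21.3] tail [355.3 176.4] topback [387.  184.8]
[0.4672, 0.1953, 0.1096] 0.2 grip [379.8 185.3] heel [372.2 203.9] diff [-7.6 18.6] tail [354.2 172.1] topback [387.4 186. ]
[0.4672, 0.1953, 0.1096] 0.3 grip [379.7 185.1] heel [370.3 200.8] diff [-9.4 15.6] tail [353.3 167.8] topback [387.7 187.3]
```

Request:
servo_tool(
  plan=[
    [[0,0,0.0015,0,-1],[0,0,0,0,-1],[0,0,0,0,-0.5],[0,0,0,0,-0.2],[0,0,0,0,0.0],[0,0,0,0,0.0],[0,0,0,0,0.0],[0,0,0,0,0.0]],
  ],
)

```text
time_s: 19.15
eef_pos: [0.4408, 0.1917, 0.1049]
eef_rot: [-0.0, -0.066, 0.998, -0.0]
wrist_force: [-0.0, -0.0, -0.3]
opening: 0.496
```

```bash
python3 st.py; python3 look.py z13;  python3 - <<'E'
from pit import *
print([x.round(1) for x in pred([.4434,.192,.1055],0)])
cv2.imwrite("pics/c13.png",np.clip((cv2.resize(np.load("m_z13.npz")["imgs"][145:225,335:415],None,fx=7,fy=7,interpolation=2).astype(float)-30)*1.9,0,255).astype(np.uint8))
E
```

```text
[0.4408 0.1917 0.1049] yaw 1.702 tilt [-0.0002 -0.    ] F [-0.04 -0.01 -0.31] T [-0.011 -0.012  0.038] open 0.496 19.15
square_grip [([367.4, 171.4], 0.58)]
square_heel [([365.9, 193.3], 0.93)]
corner [([379.7, 221.2], 0.83)]
[array([373.8, 178.5]), array([370.6, 202.6]), array([351.2, 174.4]), array([380. , 176.2])]
```

View pics/c13.png

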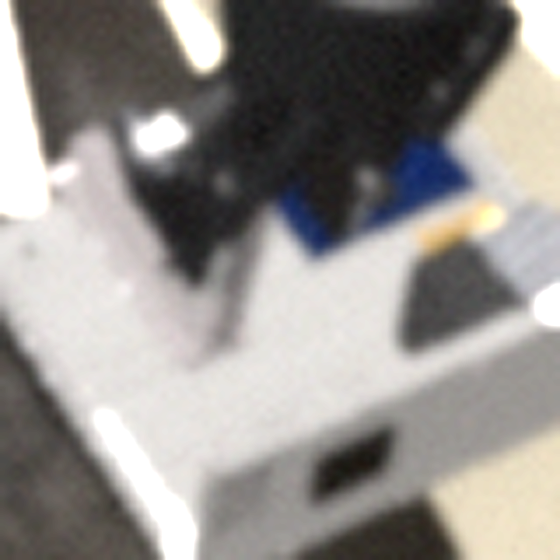

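```bash
python3 - <<'E'
from h import *
M=np.load("m.npz")["Ps"];A=np.linalg.inv(M[:,:3]);o=-A@M[:,3]
def bz(uv,z): d=A@np.r_[uv,1]; return (o+d*(z-o[2])/d[2])
t=np.array([.4408,.1917]);c=np.array([.504,.2]);xc=np.array([np.cos(.131),np.sin(.131)]);yc=np.array([-xc[1],xc[0]])
def rep(n,p): print(n,p.round(4),"rel TCP x,y",((p-t)@xc).round(4),((p-t)@yc).round(4),"rel corner",((p-c)@xc).round(4),((p-c)@yc).round(4))
s=camera("scene")
for n,z in(("square_heel",.016),("square_grip",.101)):
    for d in pinpoint(s,n)[:2]: rep(n+str(round(d["conf"],2)),bz(pix(d),z)[:2])
rep("heel",bz((365.9,193.3),.016)[:2])
# visible limb right edge bottom at c13 (232,350)->px ; heel end (185,365)
rep("img heel L",bz((335+185/7,145+365/7),.016)[:2]);rep("img heel R",bz((335+235/7,145+345/7),.016)[:2])
rep("tail",bz((335+90/7,145+130/7),.016)[:2])
E
```

```text
square_heel0.93 [0.4328 0.1961] rel TCP x,y -0.0074 0.0054 rel corner -0.0711 0.0054
square_heel0.58 [0.5084 0.2188] rel TCP x,y 0.0706 0.018 rel corner 0.0069 0.0181
square_grip0.9 [0.4142 0.1847] rel TCP x,y -0.0273 -0.0035 rel corner -0.091 -0.0035
heel [0.4309 0.194 ] rel TCP x,y -0.0095 0.0036 rel corner -0.0733 0.0036
img heel L [0.4373 0.1793] rel TCP x,y -0.0051 -0.0119 rel corner -0.0689 -0.0118
img heel R [0.4355 0.199 ] rel TCP x,y -0.0043 0.0079 rel corner -0.068 0.0079
tail [0.3363 0.1872] rel TCP x,y -0.1042 0.0092 rel corner -0.1679 0.0092
```

Request:
servo_tool(
  plan=[
    [[-0.007,-0.0009,0.001,0,0.0],[-0.007,-0.0009,0.001,0,0.0],[-0.0063,-0.0008,0,0,0.0],[0,0,0,0,0.0],[0,0,0,0,0.0]],
  ],
)

```text
time_s: 20.0
eef_pos: [0.4205, 0.1892, 0.1072]
eef_rot: [0.0, -0.066, 0.998, 0.0]
wrist_force: [0.1, -0.2, -0.1]
opening: 0.499
```

```bash
python3 st.py; python3 look.py z14;  python3 - <<'E'
from pit import *
print([x.round(1) for x in pred([.4205,.189,.1059],0)])
cv2.imwrite("pics/c14.png",np.clip((cv2.resize(np.load("m_z14.npz")["imgs"][145:225,335:415],None,fx=7,fy=7,interpolation=2).astype(float)-30)*1.9,0,255).astype(np.uint8))
E
```

```text
[0.4205 0.1892 0.1072] yaw 1.7021 tilt [0.0002 0.    ] F [ 0.1  -0.24 -0.09] T [-0.006  0.035  0.082] open 0.499 20.0
square_grip [([367.0, 170.2], 0.57)]
square_heel [([366.2, 194.0], 0.75)]
corner [([381.4, 220.0], 0.93), ([366.3, 193.7], 0.32)]
[array([368.4, 170.8]), array([365.6, 195.1]), array([346.5, 167.4]), array([374.4, 168.3])]
```

View pics/c14.png

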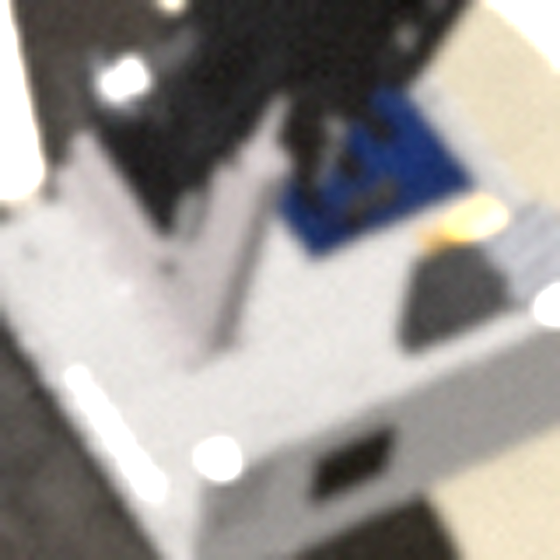

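Request:
servo_tool(
  plan=[
    [[0,0,0,0,-0.3],[0,0,0,0,-0.6],[0,0,0,0,-1],[0,0,0,0,-1],[0,0,0,0,-1],[0,0,0,0,-1],[0,0,0,0,-1]],
  ],
)

```text
time_s: 20.9
eef_pos: [0.4209, 0.1891, 0.1071]
eef_rot: [0.0, -0.066, 0.998, 0.0]
wrist_force: [2.5, 0.2, -0.3]
opening: 0.134
```

```bash
python3 st.py
```

```text
[0.4209 0.1891 0.1071] yaw 1.702 tilt [0.0003 0.    ] F [ 2.51  0.16 -0.31] T [ 0.006 -0.271  0.032] open 0.134 20.9
```

Request:
servo_tool(
  plan=[
    [[0,0,0.0015,0,-1],[0.01,0.0013,0,0,-1],[0.015,0.002,0,0,-1],[0.015,0.002,0,0,-1],[0.01,0.0013,0,0,-1],[0.004,0.0005,0,0,-1],[0,0,0,0,-1],[0,0,0,0,-1]],
  ],
)

```text
time_s: 21.7
eef_pos: [0.4739, 0.1962, 0.1081]
eef_rot: [-0.001, -0.066, 0.998, -0.0]
wrist_force: [0.1, -0.3, -4.5]
opening: 0.133
```

```bash
python3 st.py; python3 look.py z15;  python3 - <<'E'
from pit import *
t=get_obs()["eef_pos"]
for p in(0,.1): print([(a-b).round(1) if i==1 else a.round(1) for i,(a,b) in enumerate(zip(pred(t-[0,0,.0016],p),[0,pred(t-[0,0,.0016],p)[0],0,0]))])
cv2.imwrite("pics/c15.png",np.clip((cv2.resize(np.load("m_z15.npz")["imgs"][150:230,345:425],None,fx=7,fy=7,interpolation=2).astype(float)-30)*1.9,0,255).astype(np.uint8))
E
```

```text
[0.4739 0.1962 0.1081] yaw 1.7021 tilt [-0.0007 -0.0001] F [ 0.11 -0.26 -4.47] T [ 0.045 -0.069 -0.022] open 0.133 21.7
square_grip [([380.7, 189.1], 0.95)]
square_heel [([377.9, 211.3], 0.62)]
corner [([380.4, 221.2], 0.97)]
[array([381.5, 188.7]), array([-3.7, 23.7]), array([357.9, 183.6]), array([388. , 186.6])]
[array([381.4, 188.5]), array([-5.7, 21.1]), array([356.6, 179.2]), array([388.5, 187.9])]
```

View pics/c15.png

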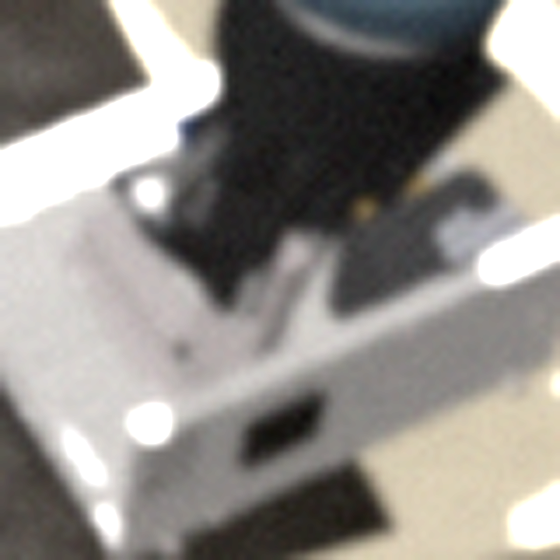

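```bash
cat > mp.py <<'E'
import sys
from ov import *
n=sys.argv[1]
s=camera("scene");np.savez("m_%s.npz"%n,Ps=P(s),imgs=s["img"])
d=trace(s,"square_grip");print([round(x["conf"],2) for x in d])
t=get_obs()["eef_pos"].copy(); t[2]-=float(sys.argv[2])
x0,y0,w,h,k=345,150,70,75,5
L=[]
for p in (0,.1,.2):
    overlay("m_%s.npz"%n,"pics/p.png",t,(.504,.2),.131,.11,p,x0,y0,w,h,k)
    a=cv2.imread("pics/p.png"); a=np.clip((a.astype(float)-30)*1.9,0,255).astype(np.uint8)
    if d:
        mk=cv2.resize(d[0]["mask"][y0:y0+h,x0:x0+w].astype(np.uint8),None,fx=k,fy=k,interpolation=0)
        cn,_=cv2.findContours(mk,0,2);cv2.drawContours(a,cn,-1,(0,140,255),1)
    L.append(cv2.resize(a,(266,285),interpolation=cv2.INTER_AREA))
b=cv2.resize(s["img"][y0:y0+h,x0:x0+w],(798//3*1,285),interpolation=2)
cv2.imwrite("pics/%s.png"%n,np.hstack(L))
E
python3 mp.py z16 .0016
```

```text
[0.63]
```

View pics/z16.png

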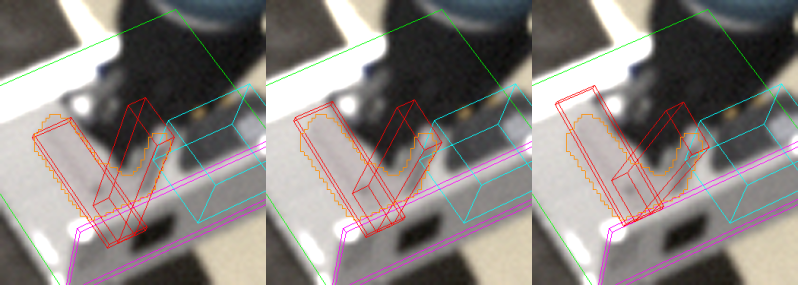

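Request:
servo_tool(
  plan=[
    [[0.003,0.0004,0,0,-1],[0.002,0.0003,0,0,-1],[0,0,0,0,-1],[0,0,0,0,-1]],
  ],
)

```text
time_s: 22.4
eef_pos: [0.4794, 0.1969, 0.1084]
eef_rot: [-0.0, -0.066, 0.998, -0.0]
wrist_force: [-3.2, -0.3, -1.4]
opening: 0.134
```

Request:
servo_tool(
  plan=[
    [[0.002,0.0003,0,0,-1],[0,0,0,0,-1],[0,0,0,0,-1]],
  ],
)

```text
time_s: 22.7
eef_pos: [0.4816, 0.1972, 0.1084]
eef_rot: [-0.0, -0.066, 0.998, 0.0]
wrist_force: [-2.8, -0.4, -3.0]
opening: 0.133
```

Request:
servo_tool(
  plan=[
    [[0.002,0.0003,0,0,-1],[0,0,0,0,-1],[0,0,0,0,-1]],
  ],
)

```text
time_s: 23.0
eef_pos: [0.4837, 0.1975, 0.1085]
eef_rot: [0.0, -0.066, 0.998, -0.0]
wrist_force: [-1.9, -0.2, -3.7]
opening: 0.132
```

Request:
servo_tool(
  plan=[
    [[0.002,0.0003,0,0,-1],[0,0,0,0,-1],[0,0,0,0,-1]],
  ],
)

```text
time_s: 23.3
eef_pos: [0.4858, 0.1978, 0.1085]
eef_rot: [0.0, -0.066, 0.998, -0.0]
wrist_force: [-1.3, -0.9, -3.6]
opening: 0.132
```

```bash
python3 st.py
```

```text
[0.4858 0.1978 0.1085] yaw 1.702 tilt [ 0.0001 -0.    ] F [-1.32 -0.92 -3.55] T [-0.088  0.362  0.049] open 0.132 23.3
```

Request:
servo_tool(
  plan=[
    [[0.001,0.0001,-0.0008,0,-1],[0,0,0,0,-1],[0,0,0,0,-1]],
  ],
)

```text
time_s: 23.6
eef_pos: [0.4867, 0.198, 0.1077]
eef_rot: [0.0, -0.066, 0.998, 0.0]
wrist_force: [-2.1, -0.7, -2.8]
opening: 0.136
```

```bash
python3 st.py; python3 look.py z17; python3 - <<'E'
from ov import *
t=get_obs()["eef_pos"]-[0,0,.001]
L=[]
for ln in (0.03,0,-.03):
    overlay("m_z17.npz","pics/p.png",t,(.504,.2),.131,ln,0,355,180,85,55,9)
    L.append(cv2.imread("pics/p.png"))
cv2.imwrite("pics/o17.png",cv2.resize(np.vstack(L),None,fx=.4,fy=.4,interpolation=cv2.INTER_AREA))
cv2.imwrite("pics/o17.png",L[1])
E
```

```text
[0.4867 0.198  0.1077] yaw 1.702 tilt [0.0001 0.    ] F [-2.06 -0.75 -2.75] T [-0.035  0.286 -0.046] open 0.136 23.6
square_grip [([385.4, 192.5], 0.62), ([274.8, 253.9], 0.46)]
square_heel [([382.3, 215.8], 0.85)]
corner [([382.8, 222.4], 0.82)]
```

View pics/o17.png

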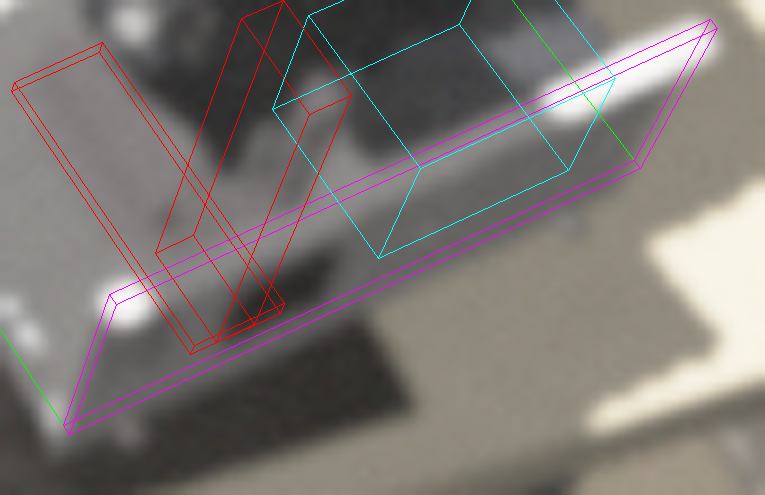

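Request:
servo_tool(
  plan=[
    [[0.001,0.0001,0,0,-1],[0,0,0,0,-1],[0,0,0,0,-1]],
  ],
)

```text
time_s: 24.1
eef_pos: [0.4876, 0.1981, 0.1077]
eef_rot: [-0.0, -0.066, 0.998, 0.0]
wrist_force: [-2.6, 1.3, -1.7]
opening: 0.134
```

Request:
servo_tool(
  plan=[
    [[0.001,0.0001,0,0,-1],[0,0,0,0,-1],[0,0,0,0,-1]],
  ],
)

```text
time_s: 24.4
eef_pos: [0.4881, 0.1981, 0.1076]
eef_rot: [-0.001, -0.066, 0.998, -0.0]
wrist_force: [-5.0, -0.8, -0.8]
opening: 0.133
```

```bash
python3 st.py; python3 mp.py z18 .0008
```

```text
[0.4881 0.1981 0.1076] yaw 1.7021 tilt [-0.0006 -0.    ] F [-5.  -0.8 -0.8] T [-0.072  1.05   0.009] open 0.133 24.4
[0.64, 0.34]
```

View pics/z18.png

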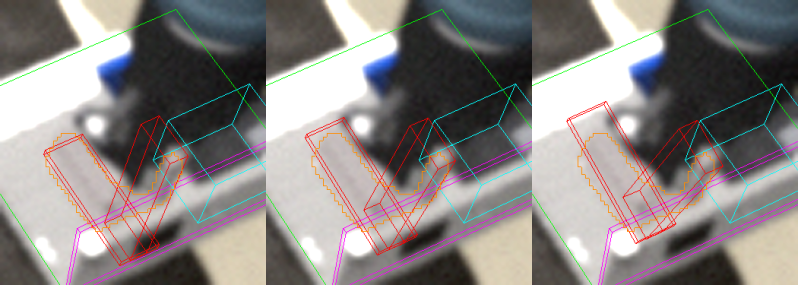

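Request:
servo_tool(
  plan=[
    [[-0.0006,-0.0001,-0.001,0,-1],[0,0,0,0,-1],[0,0,0,0,-1]],
  ],
)

```text
time_s: 24.8
eef_pos: [0.488, 0.1981, 0.1071]
eef_rot: [-0.0, -0.066, 0.998, -0.0]
wrist_force: [-5.4, -1.2, 3.4]
opening: 0.135
```

```bash
python3 st.py
```

```text
[0.488  0.1981 0.1071] yaw 1.7021 tilt [-0.0001 -0.    ] F [-5.44 -1.2   3.41] T [-0.106  1.052  0.061] open 0.135 24.8
```

Request:
servo_tool(
  plan=[
    [[0,0,-0.001,0,-1],[0,0,0,0,-1],[0,0,0,0,-1]],
  ],
)

```text
time_s: 25.1
eef_pos: [0.4882, 0.1981, 0.1071]
eef_rot: [0.0, -0.066, 0.998, -0.0]
wrist_force: [-7.8, -1.3, 9.8]
opening: 0.132
```

```bash
python3 st.py
```

```text
[0.4882 0.1981 0.1071] yaw 1.7022 tilt [ 0.0001 -0.0001] F [-7.79 -1.29  9.79] T [-0.289  1.743  0.022] open 0.132 25.1
```

Request:
servo_tool(
  plan=[
    [[-0.0008,-0.0001,0,0,-1],[0,0,0,0,-1],[0,0,0,0,-1]],
  ],
)

```text
time_s: 25.4
eef_pos: [0.4879, 0.1981, 0.1071]
eef_rot: [0.001, -0.066, 0.998, 0.0]
wrist_force: [-6.1, -0.5, 7.6]
opening: 0.131
```

```bash
python3 st.py; python3 mp.py z19 .0001; python3 look.py z20; python3 - <<'E'
from ov import *
t=get_obs()["eef_pos"]-[0,0,.0001]
overlay("m_z20.npz","pics/o20.png",t,(.503,.2),.131,0,0,355,180,85,55,9)
E
```

```text
[0.4879 0.1981 0.1071] yaw 1.7022 tilt [0.0007 0.    ] F [-6.09 -0.49  7.62] T [-0.195  1.263  0.016] open 0.131 25.4
[0.61]
square_grip [([384.3, 193.9], 0.7)]
square_heel [([384.0, 216.6], 0.91)]
corner [([380.7, 221.7], 0.7), ([385.7, 195.2], 0.69)]
```

View pics/z19.png

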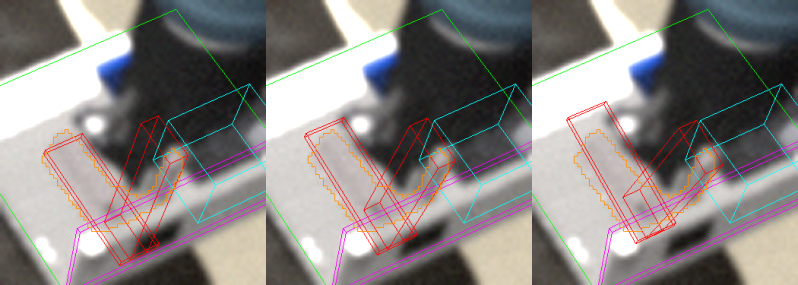

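View pics/o20.png

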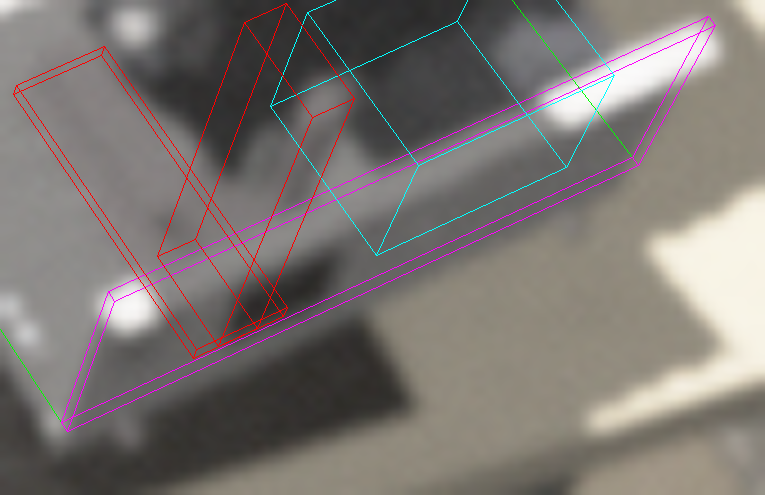

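Request:
servo_tool(
  plan=[
    [[0,0,-0.0025,0,-1],[0,0,0,0,-1]],
  ],
)

```text
time_s: 25.9
eef_pos: [0.4895, 0.1983, 0.107]
eef_rot: [0.002, -0.066, 0.998, 0.0]
wrist_force: [-9.3, -1.5, 23.0]
opening: 0.133
```

Request:
servo_tool(
  plan=[
    [[-0.0015,-0.0002,0,0,-1],[0,0,0,0,-1],[0,0,0,0,-1]],
  ],
)

```text
time_s: 26.2
eef_pos: [0.4889, 0.1982, 0.107]
eef_rot: [0.004, -0.066, 0.998, 0.0]
wrist_force: [-4.8, -0.7, 17.5]
opening: 0.132
```

```bash
python3 st.py
```

```text
[0.4889 0.1982 0.107 ] yaw 1.7022 tilt [0.0037 0.0003] F [-4.84 -0.71 17.49] T [-0.179  1.025  0.053] open 0.132 26.2
```

Request:
servo_tool(
  plan=[
    [[-0.0015,-0.0002,0,0,-1],[0,0,0,0,-1],[0,0,0,0,-1]],
  ],
)

```text
time_s: 26.5
eef_pos: [0.4884, 0.1981, 0.1069]
eef_rot: [0.005, -0.066, 0.998, 0.0]
wrist_force: [-3.0, 0.6, 14.1]
opening: 0.129
```

```bash
python3 st.py
```

```text
[0.4884 0.1981 0.1069] yaw 1.702 tilt [0.0048 0.0004] F [-2.98  0.56 14.1 ] T [-0.022  0.194  0.026] open 0.129 26.5
```

Request:
servo_tool(
  plan=[
    [[-0.0015,-0.0002,0,0,-1],[0,0,0,0,-1],[0,0,0,0,-1]],
  ],
)

```text
time_s: 26.8
eef_pos: [0.4878, 0.198, 0.1069]
eef_rot: [0.006, -0.065, 0.998, 0.001]
wrist_force: [1.6, 0.8, 8.7]
opening: 0.134
```

```bash
python3 st.py
```

```text
[0.4878 0.198  0.1069] yaw 1.7018 tilt [0.0059 0.0005] F [1.58 0.84 8.71] T [ 0.172 -0.647  0.027] open 0.134 26.8
```

Request:
servo_tool(
  plan=[
    [[-0.0015,-0.0002,-0.001,0,-1],[0,0,0,0,-1],[0,0,0,0,-1]],
  ],
)

```text
time_s: 27.1
eef_pos: [0.4878, 0.198, 0.1069]
eef_rot: [0.008, -0.065, 0.998, 0.001]
wrist_force: [5.4, 0.1, 11.6]
opening: 0.13
```

```bash
python3 st.py
```

```text
[0.4878 0.198  0.1069] yaw 1.7017 tilt [0.0075 0.0007] F [ 5.37  0.11 11.57] T [ 0.163 -0.772  0.068] open 0.13 27.1
```

Request:
servo_tool(
  plan=[
    [[-0.0015,-0.0002,-0.001,0,-1],[0,0,0,0,-1],[0,0,0,0,-1]],
  ],
)

```text
time_s: 27.4
eef_pos: [0.4878, 0.198, 0.1069]
eef_rot: [0.009, -0.065, 0.998, 0.001]
wrist_force: [6.7, 2.1, 14.3]
opening: 0.133
```

```bash
python3 st.py; python3 mp.py z21 -.0001
```

```text
[0.4878 0.198  0.1069] yaw 1.7016 tilt [0.0092 0.0009] F [ 6.66  2.15 14.28] T [ 0.237 -0.939  0.039] open 0.133 27.4
[0.81]
```

View pics/z21.png

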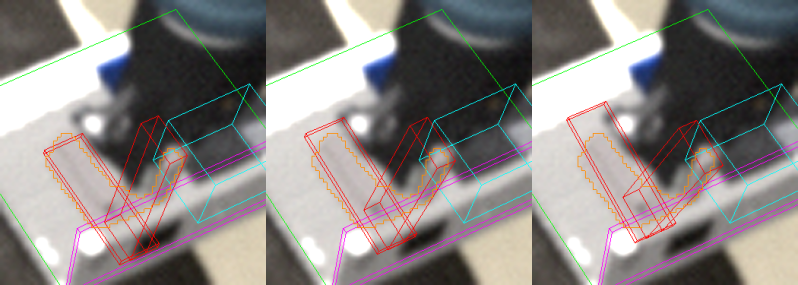

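Request:
servo_tool(
  plan=[
    [[0.002,0.0003,0.0005,0,-1],[0.001,0.0001,0.0005,0,-1],[0,0,0,0,-1],[0,0,0,0,-1]],
  ],
)

```text
time_s: 27.9
eef_pos: [0.4881, 0.1981, 0.1069]
eef_rot: [0.006, -0.066, 0.998, 0.001]
wrist_force: [-2.4, 0.3, 17.9]
opening: 0.128
```

```bash
cat >> st.py <<'E'
Fx,Fz=o["wrist_force"][0],o["wrist_force"][2];N=Fz+3.5
ff=-Fx-2.2
T=o["torque"][1]
print("N",round(N,1),"CoP",round((.23*ff+.16*2.2-.077-T)/N,4))
E
python3 st.py
```

```text
[0.4881 0.1981 0.1069] yaw 1.7019 tilt [0.0061 0.0005] F [-2.41  0.32 17.88] T [-0.02   0.03  -0.046] open 0.128 27.9
N 21.4 CoP 0.0137
```

```bash
python3 look.py z22; python3 - <<'E'
from lean import *
Z=lambda x,y:(325+x/6,145+y/6)
# predicted panel top outer edge pixel for leans
from fit import lean as LN
PMm=np.load("m.npz")["Ps"]
def top(l,y,xo=.003,c=(.503,.2),yaw=.131):
    p=LN(np.array([[xo,y,.086]]),l)[0]; R=np.array([[np.cos(yaw),-np.sin(yaw)],[np.sin(yaw),np.cos(yaw)]]); X=np.r_[R@p[:2]+c,p[2],1]; q=PMm@X; return q[:2]/q[2]
for l in(.11,.03,0,-.03): print(l,[top(l,y).round(2) for y in(-.05,0,.12)])
E_.m=np.load("m_z22.npz")
def off(f):
    E_.m=np.load(f); r=[]
    # scan perpendicular profile around predicted line lean 0 for y in .09...12 (sunlit strip)
    img=cv2.cvtColor(E_.m["imgs"],cv2.COLOR_BGR2GRAY).astype(np.float32)
    n=None;P=[]
    ys=np.linspace(.088,.115,25)
    a,b=top(0,.08),top(0,.12);d=(b-a)/np.linalg.norm(b-a);nn=np.array([-d[1],d[0]])
    o=np.arange(-8,8.01,.1)
    g=np.array([top(0,y)[None]+o[:,None]*nn for y in ys])
    v=cv2.remap(img,g[...,0].astype(np.float32),g[...,1].astype(np.float32),cv2.INTER_CUBIC).mean(0)
    gr=np.gradient(cv2.GaussianBlur(v[None],(0,0),3)[0])
    return round(o[gr.argmax()],2),round(o[gr.argmin()],2),nn
for f in("m.npz","m_z8.npz","m_z11.npz","m_z15.npz","m_z16.npz","m_z17.npz","m_z18.npz","m_z19.npz","m_z20.npz","m_z21.npz","m_z22.npz"): print(f,off(f)[:2])
nn=off("m_z22.npz")[2]
print("px per rad",(top(.05,.1)-top(0,.1))@nn/.05)
E
```

```text
square_grip [([385.2, 193.8], 0.79)]
square_heel [([380.9, 218.0], 0.84)]
corner [([382.0, 220.0], 0.82)]
0.11 [array([366.91, 209.55]), array([385.92, 200.87]), array([429.9 , 180.78])]
0.03 [array([368.27, 211.5 ]), array([387.31, 202.78]), array([431.35, 182.6 ])]
0 [array([368.77, 212.26]), array([387.82, 203.52]), array([431.88, 183.31])]
-0.03 [array([369.27, 213.03]), array([388.33, 204.28]), array([432.41, 184.03])]
m.npz (np.float64(1.9), np.float64(-4.3))
m_z8.npz (np.float64(-5.4), np.float64(-0.5))
m_z11.npz (np.float64(-5.4), np.float64(-0.4))
m_z15.npz (np.float64(-5.4), np.float64(-0.5))
m_z16.npz (np.float64(-5.4), np.float64(-0.5))
m_z17.npz (np.float64(-2.0), np.float64(3.2))
m_z18.npz (np.float64(-1.4), np.float64(3.8))
m_z19.npz (np.float64(-1.5), np.float64(3.7))
m_z20.npz (np.float64(-1.5), np.float64(3.7))
m_z21.npz (np.float64(-1.6), np.float64(3.6))
m_z22.npz (np.float64(-1.6), np.float64(3.7))
px per rad -28.90338226639989
```

Request:
servo_tool(
  plan=[
    [[0.0004,0.0001,0,0,-1],[0,0,0,0,-1],[0,0,0,0,-1],[0,0,0,0,-1],[0,0,0,0,-1],[0,0,0,0,-1]],
  ],
)

```text
time_s: 28.7
eef_pos: [0.4882, 0.1981, 0.1069]
eef_rot: [0.006, -0.066, 0.998, 0.0]
wrist_force: [-2.9, -0.6, 19.8]
opening: 0.13
```

```bash
python3 st.py; python3 look.py z23; python3 mp.py z24 -.0001; python3 - <<'E'
from h import *
o=get_obs();print("dq",np.abs(o["dq"]).max())
t=camera("top");s=camera("scene")
cv2.imwrite("pics/f.png",s["img"])
for n in("screwdriver","screw_tin","cleaner_bottle"): print(n,[(pix(d).round(1).tolist(),round(d["conf"],2)) for d in pinpoint(s,n)[:1]])
E
```

```text
[0.4882 0.1981 0.1069] yaw 1.7019 tilt [0.0058 0.0004] F [-2.86 -0.57 19.79] T [-0.062  0.172  0.038] open 0.13 28.7
N 23.3 CoP 0.0109
square_grip [([384.9, 195.2], 0.6), ([235.8, 214.9], 0.55)]
square_heel [([382.5, 212.4], 0.72)]
corner [([378.7, 220.1], 0.67)]
[0.75]
dq 0.0013951160510308675
screwdriver [([278.1, 252.9], 0.71)]
screw_tin [([149.3, 258.3], 0.82)]
cleaner_bottle [([238.4, 212.5], 0.67)]
```

View pics/z23.png

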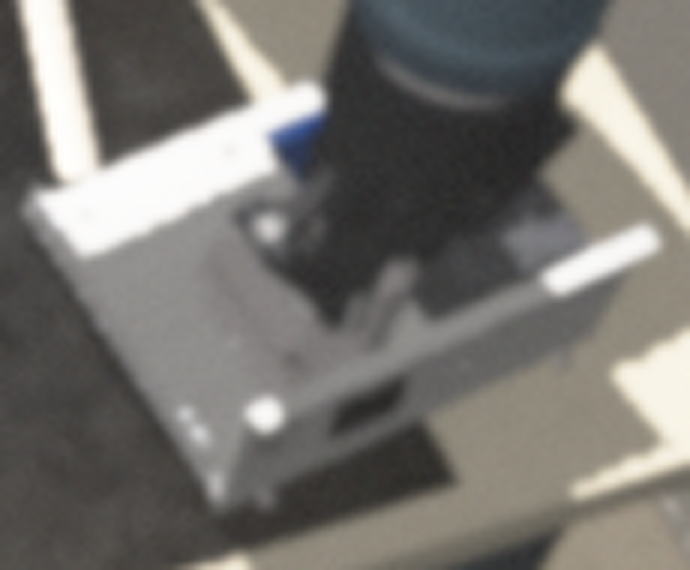

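View pics/z24.png

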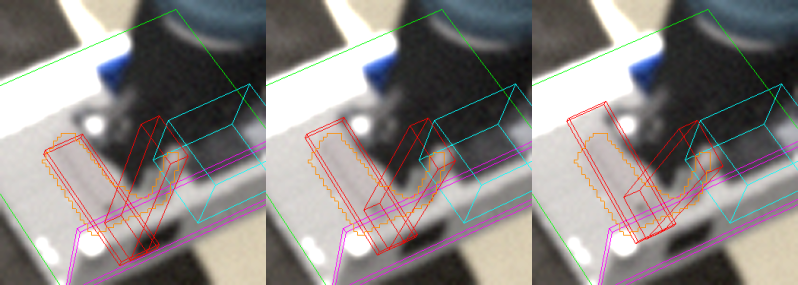

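```bash
python3 -c "
from bench import *
print(hand_in())"
```

```text
the job is handed in; nothing more can be done
None
```

I gripped the square, set its heel into the chassis corner and handed the job in at about 29 s, still gripping it and pressing it there. No verdict was reported.

**What went wrong on the way:** On my first approach I slid the square forward with its foot pressing the floor, and it tipped about 0.2 rad in the jaws. I backed off and let it drop flat on the chassis floor. I then gripped it again and brought it in just above the floor. A sharp rise in push force showed the heel meeting the foot of the panel. I pressed down and pulled back slightly to seat the foot.

**Last checks:**

| Check | Reading |
|---|---|
| Net push at the wrist | about 2.9 N against the panel, about 23 N on the floor (panel share not measured separately) |
| Heel position | within about 1 mm of the corner I estimated, where the force rise occurred |
| Yaw of the square to the chassis | 0.131 rad against 0.131 rad measured |
| Panel lean | about 0 ± 0.01 rad, only if it started at its 0.14 rad stop |
| Fingertips | about 7 mm above the panel's top edge |
| Joint speeds | about zero |
| Screwdriver, tin and bottle | no visible movement |

**What disagreed or is less sure:**
- **Panel lean:** the absolute camera estimate put it 0.02 to 0.05 rad outwards, and the pass limit is 0.02 rad. That estimate is uncertain by about 0.03 rad. I trusted the travel-based value because the panel sprang back to the same place each time and pushed back with nearly constant force.
- **Foot flatness:** the floor pressure centre came out close to the heel, so a slight lift at the tail can't be ruled out. Camera and contact height both suggest the foot is flat to about 0.01 rad.
- **Tool tilt:** the tool itself leaned about 0.012 rad under load.

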